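# Send a glass casting to the grinder over the gravity rocker

## Task

Draw the timber prop out from under the rocker tray and leave it on the bench well clear of the tray. Then take the long glass bar from the sloping drying rack and lay it gently in the rocker's bay, lengthwise and with the bay's slope, and let go, so that its own weight tips the tray and it slides down the chute to the bumper under the splash cover; the empty tray swings back by itself. Do not push the tray down with the gripper, and leave the other things where they are.

Things in the scene. Friction and masses are not known exactly. Their poses are not given: they have to be found in the camera images.
- prop_center (a point): centre of the timber prop: loose pale wooden block 130 (its x) x 45 (its y) x 120 (its z) mm, 0.35 kg, standing on the bench, its inner end under the front half of the rocker tray; about 75 to 90 mm of it stick out on the tray's -x side (the robot's side), to be gripped across the 45 mm. While it is there the tray cannot tip. About 20 mm of air between its top and the tray.
- casting_center (a point): centre of the long glass bar, 0.5 to 0.75 kg: 50 (its x) x 110 (its y) x 48 (its z) mm; base 24 mm below this point along its z, straight 50 mm wide sides up to 42 mm from the base, then a raised panel 34 x 92 mm. On the rack its base lies on the 35 degree slope, its length (y) level, its x up the slope, its z square to the slope, leaning towards the rocker's side.
- rack: wooden drying rack, fixed, 290 mm wide (its y); a board sloping at 35 degrees, rising along its +x, lower edge (52 mm above the bench) towards the rocker's side, upper edge 138 mm high; a lip along the lower edge stands 8 mm over the board. Origin on the bench under the middle, z up. Two castings lie on it side by side, in either order.
- rocker_stand: fixed metal stand of the rocker; origin on the bench under the pivot, which lies along its x, 128 mm up, between uprights 146 mm high at x = -54 and 54 mm. The tray tips to its -y. There a fixed chute, 72 mm wide, slopes down at 25 degrees from y = -119 mm (75 mm high) to a rubber bumper at y = -253 mm. A clear splash cover stands over its foot from y = -170 to -290 mm, 154 mm high.
- rocker (a joint): angle of the rocker tray about its pivot, rad: 0 = at rest, held there by its counterweight, the bay's open front edge 10 degrees up; 0.61 = fully tipped, front edge 25 degrees down in line with the chute. Damped; it swings back by itself when empty.
- bay (a point): middle of the bay's floor on the tray (moves with it), 61 mm in front of the pivot: x along the pivot, -y to the open front edge, +y to back bar and counterweight, z square to the floor. Bay 128 mm long, 64 mm wide (70 over its 9 mm high side walls), slippery plastic; back bar 23 mm high, its face 64 mm from here. A bar laid here along y tips the tray once let go; 2 to 3 N here start it tipping.
- under_bay (a point): point on the bench under the bay, 85 mm from the stand's origin along its -y; axes as the stand's
- stepped_center (a point): centre of a short stepped pyramid casting of the same glass, 50 x 64 mm base, 48 mm high, on the same rack: leave it
- mould: white plaster mould half, 100 x 130 x 48 mm, on the bench: leave it; origin under its centre
- bottle: grey plastic bottle, 64 mm diameter, 170 mm high, standing: leave it; origin under its centre
- polish_pad: dark hand polishing pad, 55 x 90 x 20 mm, lying on the bench: leave it; origin under its centre
- chute_foot (a point): point on the chute's floor under the middle of a bar that has slid home against the bumper; axes as the stand's
Things that resemble listed ones, but are neither listed nor needed, are in the scene too. What is shaped like the part that bears casting_center but green or red is not meant.

How it is judged:
On the way, in this order (a step that is already met when the one before it is completed fails the run):
1. the prop is drawn clear of the tray (horizontal distance between prop_center and under_bay above 0.112 m), for 0.2 s.
2. the glass bar is taken off the rack (distance of casting_center from where it was at the start of the episode above 0.1 m and contact force between the fingers and casting above 1 N), for 0.2 s.
3. the bar, let go of, lies in the bay and its weight tips the tray (value of joint rocker above 0.35 rad and contact force between casting and rocker above 0.3 N and contact force between the fingers and casting below 0.5 N and contact force between the fingers and rocker below 0.5 N).
At the end, for the whole second after the job is handed in: The glass bar rests at the foot of the chute between its walls (its centre 190 to 240 mm from the pivot on the chute side, under 80 mm high), the empty tray is back at rest within 0.06 rad, and the prop rests on the bench with its centre more than 112 mm from the point under the bay. All at rest (y of casting_center in the frame of rocker_stand between -0.24 and -0.19 m and x of casting_center in the frame of rocker_stand between -0.04 and 0.04 m and height (world z) of casting_center below 0.08 m and linear speed of each of casting, prop below 0.02 m/s and value of joint rocker below 0.06 rad and horizontal distance between prop_center and under_bay above 0.112 m and height (world z) of prop_center below 0.075 m); the robot touches nothing.
It fails at once if the gripper or arm pushes the rocker with more than 10 N (contact force between any of the fingers, the arm and rocker above 10 N).
It fails at once if the glass bar is dropped (falling free faster than 0.5 m/s, that is from more than about 13 mm) (contact force between casting and anything else below 0.05 N and linear speed of casting above 0.5 m/s and y of casting_center in the frame of rocker_stand above -0.1 m).
It fails at once if another thing is moved more than 30 mm (distance of any of stepped_center, mould, bottle, polish_pad from where it was at the start of the episode above 0.03 m).
It also fails if it takes over 48 s, if anything falls off the work surface, if the arm or the gripper's body presses on something with over 40 N, if the wrist force passes 120 N, or if a joint passes its speed limit or range.

## Robot

A 6-joint arm with a two-finger parallel gripper is mounted at the origin on the work surface. World frame = base frame: x ahead of the robot, y to its left, z up, the work surface at z = 0. Lengths are in m, angles in rad, forces in N, time in s.
With the tool pointing down it reaches from about 0.375 to 0.925 m from the base axis. Payload 5.7 kg.
Tool frame: the origin (TCP) lies at the very end of the fingers, on their centre line; the grasp point (between the pads) lies manip.grasp_offset behind it (manip.grasp_offset is the distance from the TCP to the grasp point, in m); y points along the fingers, x is the direction in which the jaws open and shut, and the axes are right-handed (so a half turn about y gives the same grasp; the last joint's range is limited). The gripper opens to 85 mm and grips with 20 to 120 N. Pads are 22 mm wide; open, the fingers measure 114 mm over their backs; the gripper's body (76 mm by 85 mm) begins 54 mm behind the grasp point. The pads swing forward as they close: fully open they stand 13 mm farther back than shut.
Start: joints at [1.054, 0.359, 1.51, -0, 1.272, -0.115], TCP at [0.235, 0.552, 0.21] pointing down, gripper open.
Joint ranges: [-2.97, 2.97], [-1.01, 2.36], [0.21, 2.38], [-0.96, 4.11], [0.2, 2.71], [-2.98, 2.98]. Speed limits (rad/s): [2.39, 2.39, 3.14, 3.14, 3.14, 3.14].

## Interface

Orientations are given as a rotation vector (axis times angle).
In Python, from station import manip, eyes, workorder gives the robot as it stands.
- The arm moves only by the tool carry_out, never from a script. Its arguments are lists of equal length, an entry for each row: "linear": the shift along the tool's x, y, z in units of 25 mm (1.0 is 25 mm), a list of three; "turn": the turn, a rotation vector about the tool's x, y, z in units of 10 degrees (1.0 is 10 degrees), a list of three; "grip": the gripper command: -1 is fully open, 1 is shut, values between are in proportion. A call has 1 to 5 rows; each row shifts and turns the commanded pose from where the row before left it, along the tool's axes as they then stand; what a row does not reach is not made up. A row lasts 1/8 s, in which the tool goes at most 62.5 mm and 10.7 degrees, less where a joint would pass 70% of its speed; a pose out of reach is approached as far as the arm can. A call is refused whole if a number of a shift passes 1 or a number of a turn 1, either way. A call with a gripper value outside its range is refused whole. The fingers move at their own pace and stop on an object; "newtons" is the grip in N (left out, the last holds). Time passes only in rows, so rows that do not move let the fingers close. It gives the time, the measured TCP pose, the force and the opening at its end, in the units of the state.
- manip.state(): the state, without advancing time (a new reading comes with each control period).
- eyes.grab_frame(name): name is "scene" or "top" or "wrist"; returns the picture (400x640x3 uint8, blue, green, red); there is no depth.
- eyes.camera_info(name): a dict with "mtx" (3x3 intrinsics, pixels), "R" (3x3) and "t" (3): a world point X has camera coordinates R X + t; the wrist camera has in their place "hand_eye" (4x4, takes a point from camera to tool coordinates, whose origin is the TCP and whose axes are the tool frame's). Camera axes: x right, y down, z forward; pixel columns grow to the right and rows downward; lengths in m; the calibration is good to about 2 mm. A picture is of the moment at which its call begins: read the wrist's pose just before it. camera_info takes no time and is no camera call.
- workorder.close_job(): hands the job in, once; it reports no verdict.
The state is a dict: "t": time; "q": joint angles; "joint_vel": joint speeds; "joint_torque": joint torques, N m; "position": TCP position; "ee_rot": TCP orientation; "contact_force": force on the tool from outside, world axes, zero at the start; "ft_torque": the same for the moment, N m; "finger_gap": opening from 0.0 (shut) to 1.0 (fully open).
Only numpy, scipy, OpenCV 4.12 (cv2) and the standard library are available. Lean on these libraries where they do the work, as an engineer would, in place of code of your own. Each camera call takes 0.05 s, during which the arm holds its last target.

## Working session

There is one attempt and no reset: what is moved stays moved. The work goes in short steps, Python scripts to look and compute and a tool call to move; the robot and the scene stay as the last step left them, time stands still between calls to the robot, and variables do not carry over. Pictures are saved under pics/ and viewed, and the job is handed in when it is done.

Besides the shell and the picture viewer there is one more tool, called after "Request:" as name(argument=value, ...), one argument or row to a line, values as JSON. carry_out: Moves the arm, as the interface text tells. Its arguments: {"type":"object","properties":{"linear":{"type":"array"},"turn":{"type":"array"},"grip":{"type":"array"},"newtons":{"type":"number"}},"required":["linear","turn","grip"]}

```bash
mkdir -p pics; ls
python3 - <<'E'
from station import manip, eyes, workorder
import cv2
print(manip.state(), manip.grasp_offset)
for n in ["scene","top","wrist"]:
    cv2.imwrite(f"pics/{n}0.png",eyes.grab_frame(n)); print(n,eyes.camera_info(n))
E
```

```text
pics
{'t': 0.0, 'q': array([ 1.05390511e+00,  3.59496299e-01,  1.51144308e+00, -6.87141678e-07,
        1.27247657e+00, -1.15085895e-01]), 'joint_vel': array([-0.00014634, -0.00078209, -0.0006781 , -0.00199319,  0.00012534,
       -0.00010372]), 'joint_torque': array([-3.45511631e-03, -5.27620625e+01, -2.78617555e+01, -5.53441732e-04,
        1.36721972e-02,  6.64579559e-06]), 'position': array([0.23429205, 0.55158823, 0.20905474]), 'ee_rot': array([-1.37375528, -0.90710621,  0.90978289]), 'contact_force': array([0.29180591, 0.02451049, 0.08361289]), 'ft_torque': array([ 0.03905809, -0.03678842, -0.03669959]), 'finger_gap': 1.0019934222997295} 0.0187
scene {'mtx': array([[482.08680621,   0.        , 310.47358977],
       [  0.        , 482.08680621, 202.56576594],
       [  0.        ,   0.        ,   1.        ]]), 'R': array([[-0.40689762,  0.91343372, -0.00855371],
       [ 0.64683965,  0.28150363, -0.70876948],
       [-0.64500604, -0.29392949, -0.70538831]]), 't': array([ 0.04507919, -0.27167389,  1.90732572])}
top {'mtx': array([[513.82019801,   0.        , 324.12210135],
       [  0.        , 513.82019801, 199.81087227],
       [  0.        ,   0.        ,   1.        ]]), 'R': array([[ 0.00292847, -0.99995087,  0.00946967],
       [-0.98498546, -0.00451898, -0.17257816],
       [ 0.17261247, -0.0088221 , -0.98495031]]), 't': array([0.1457686 , 0.47345856, 1.58529061])}
wrist {'mtx': array([[359.63238622,   0.        , 322.4721647 ],
       [  0.        , 359.63238622, 199.0278019 ],
       [  0.        ,   0.        ,   1.        ]]), 'hand_eye': array([[ 9.99999775e-01,  4.19029029e-04,  5.24295066e-04,
         1.57016192e-03],
       [-3.70038131e-04, -3.07504166e-01,  9.51546663e-01,
        -1.65703271e-01],
       [ 5.59948591e-04, -9.51546642e-01, -3.07503942e-01,
         7.97959573e-02],
       [ 0.00000000e+00,  0.00000000e+00,  0.00000000e+00,
         1.00000000e+00]])}
```

View pics/scene0.png

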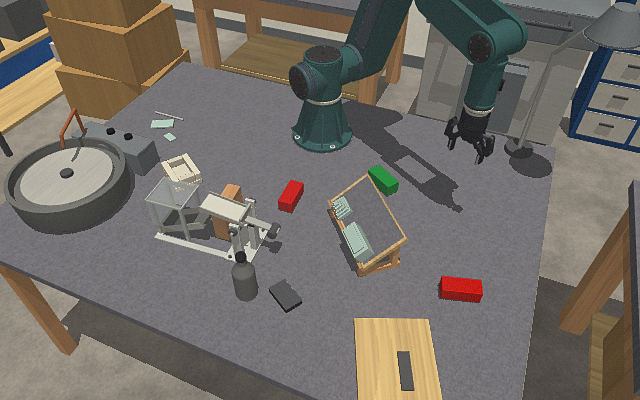

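View pics/top0.png

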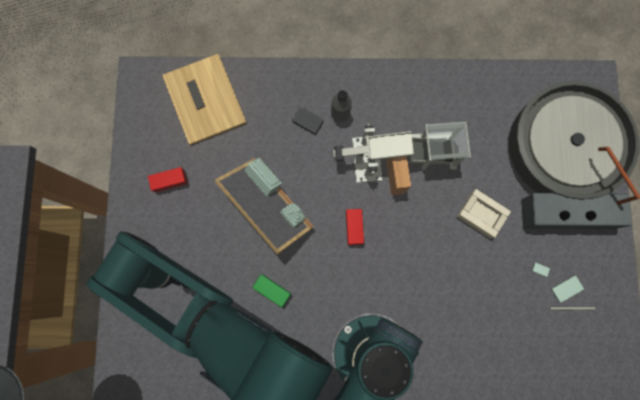

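View pics/wrist0.png

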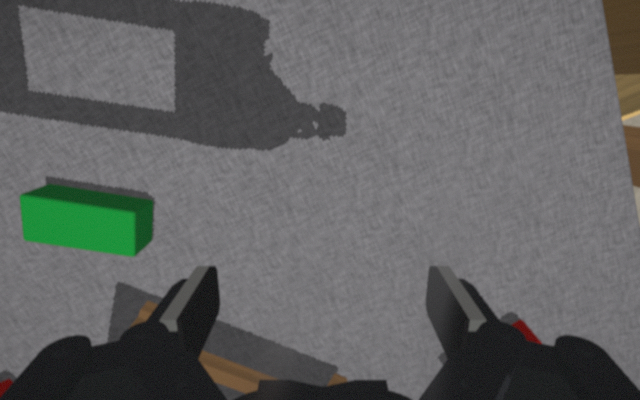

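The scene view shows the rocker at about (225,210), the timber prop brown at (230,195), the rack at (365,225), the long bar at (355,240) and the stepped casting at (342,207). The top view shows the long bar at (263,176), the stepped casting at (292,214), and the prop at (400,177). Next, enlarged crops.

Run:
```python
import cv2
a=cv2.imread("pics/top0.png"); b=cv2.imread("pics/scene0.png")
cv2.imwrite("pics/t_rock.png",cv2.resize(a[80:220,310:490],None,fx=4.4,fy=4.2,interpolation=cv2.INTER_CUBIC))
cv2.imwrite("pics/t_rack.png",cv2.resize(a[140:270,200:330],None,fx=4.5,fy=4.5,interpolation=cv2.INTER_CUBIC))
cv2.imwrite("pics/s_rock.png",cv2.resize(b[140:310,130:310],None,fx=3.5,fy=3.5,interpolation=cv2.INTER_CUBIC))
cv2.imwrite("pics/s_rack.png",cv2.resize(b[160:290,310:440],None,fx=4.5,fy=4.5,interpolation=cv2.INTER_CUBIC))
```

```text
(no output)
```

View pics/t_rock.png

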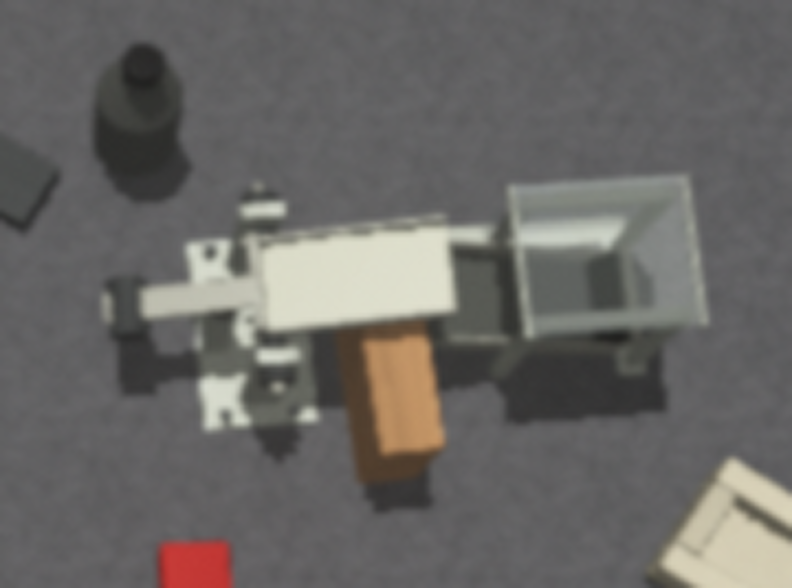

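View pics/t_rack.png

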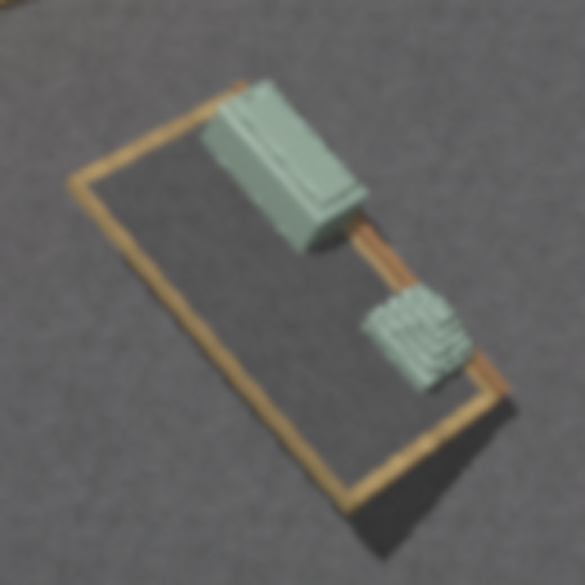

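View pics/s_rock.png

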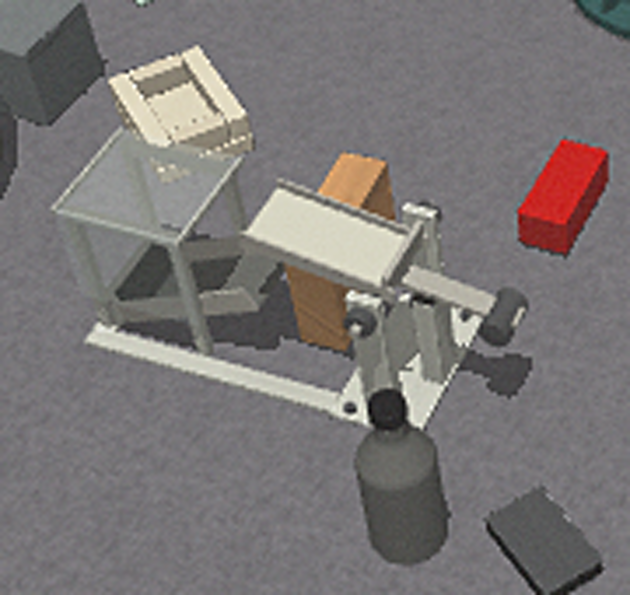

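View pics/s_rack.png

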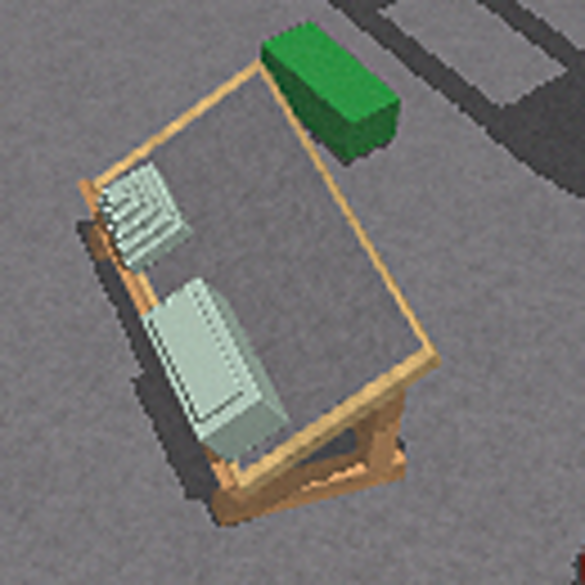

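```bash
cat > h.py <<'E'
import numpy as np, cv2
from station import manip, eyes, workorder
from scipy.spatial.transform import Rotation as Ro
C={n:eyes.camera_info(n) for n in("scene","top")}
def ray(n,u,v):
    c=C[n]; d=c["R"].T@np.linalg.solve(c["mtx"],[u,v,1.]); o=-c["R"].T@c["t"]; return o,d/np.linalg.norm(d)
def onz(n,u,v,z):
    o,d=ray(n,u,v); return o+d*(z-o[2])/d[2]
def tri(p,q):
    o1,d1=ray("top",*p);o2,d2=ray("scene",*q)
    A=np.c_[d1,-d2];s=np.linalg.lstsq(A,o2-o1,rcond=None)[0]
    a=o1+s[0]*d1;b=o2+s[1]*d2
    return (a+b)/2,np.linalg.norm(a-b)
def proj(n,X):
    c=C[n];p=c["mtx"]@(c["R"]@X+c["t"]);return p[:2]/p[2]
E
python3 - <<'E'
from h import *
np.set_printoptions(precision=4,suppress=True)
R=lambda x,y:(310+(x+.5)/4.4-.5,80+(y+.5)/4.2-.5)
K=lambda x,y:(200+(x+.5)/4.5-.5,140+(y+.5)/4.5-.5)
S=lambda x,y:(130+(x+.5)/3.5-.5,140+(y+.5)/3.5-.5)
Q=lambda x,y:(310+(x+.5)/4.5-.5,160+(y+.5)/4.5-.5)
print("upr far/near", onz("top",*R(263,210),.146),onz("top",*R(279,355),.146))
print("cover", [onz("top",*R(*p),.154) for p in[(508,185),(690,178),(707,322),(525,335)]])
print("cover scene",[onz("scene",*S(*p),.154) for p in[(180,242),(55,210),(122,130),(243,157)]])
print("prop top", [onz("top",*R(*p),.12) for p in[(380,455),(442,445),(362,325),(425,320)]])
print("prop top sc", [onz("scene",*S(*p),.12) for p in[(345,153),(388,160)]])
print("prop bot", [onz("top",*R(*p),0) for p in[(360,482),(425,475)]])
for nm,p,q in [("barTopA",(265,82),(0,0))]: pass
# tray: front-near, front-far, back
print("tray frontnear",tri(R(455,313),S(280,180)))
print("tray frontfar",tri(R(445,218),S(243,238)))
print("tray backnear",tri(R(258,330),S(420,225)))
# rack
for nm,p,q in [("upA",(75,182),(435,357)),("upB",(348,502),(260,62)),("loB",(505,392),(85,183)),]:
    print("rack",nm,tri(K(*p),Q(*q)))
# bar: panel corners & base ; 
for nm,p,q in [("rim lo far",(268,83),(205,440)),("rim lo near",(368,190),(143,315)),("rim up near",(318,215),(198,280)),("base up near",(303,250),(225,310)),("base up far",(203,135),(287,415))]:
    print("bar",nm,tri(K(*p),Q(*q)))
E
```

```text
upr far/near [0.671  0.0119 0.146 ] [0.5635 0.0024 0.146 ]
cover [array([ 0.6882, -0.156 ,  0.154 ]), array([ 0.6942, -0.2817,  0.154 ]), array([ 0.5872, -0.2885,  0.154 ]), array([ 0.577 , -0.1641,  0.154 ])]
cover scene [array([ 0.6843, -0.1553,  0.154 ]), array([ 0.695, -0.275,  0.154]), array([ 0.5881, -0.2841,  0.154 ]), array([ 0.5751, -0.1652,  0.154 ])]
prop top [array([ 0.4964, -0.0689,  0.12  ]), array([ 0.5039, -0.1117,  0.12  ]), array([ 0.5927, -0.0584,  0.12  ]), array([ 0.5967, -0.1023,  0.12  ])]
prop top sc [array([ 0.5047, -0.109 ,  0.12  ]), array([ 0.4973, -0.0685,  0.12  ])]
prop bot [array([ 0.4989, -0.0718,  0.    ]), array([ 0.5047, -0.1201,  0.    ])]
tray frontnear (array([ 0.5915, -0.1159,  0.1592]), np.float64(0.00015364941121448193))
tray frontfar (array([ 0.6616, -0.11  ,  0.1564]), np.float64(0.0035076846517525695))
tray backnear (array([0.5817, 0.0157, 0.148 ]), np.float64(0.0020354916644659683))
rack upA (array([0.5153, 0.4727, 0.1318]), np.float64(0.0017123894752044178))
rack upB (array([0.3032, 0.2853, 0.1375]), np.float64(0.000770239469368811))
rack loB (array([0.3854, 0.1862, 0.0529]), np.float64(0.0012902294239528975))
bar rim lo far (array([0.5962, 0.3529, 0.0828]), np.float64(0.003971732696884449))
bar rim lo near (array([0.5194, 0.2813, 0.0897]), np.float64(0.003044385933517072))
bar rim up near (array([0.4973, 0.3115, 0.1145]), np.float64(0.00043313889856940536))
bar base up near (array([0.4804, 0.326 , 0.0747]), np.float64(0.0019459204532381916))
bar base up far (array([0.5587, 0.3952, 0.086 ]), np.float64(0.0015351959174811074))
```

Run:
```python
from h import *
np.set_printoptions(precision=4,suppress=True)
s=manip.state();print(Ro.from_rotvec(s["ee_rot"]).as_matrix())
print("red",onz("top",355,227,.04),"green",onz("top",271,291,.04),"mould",onz("top",484,213,.048))
th=np.radians(41.7);l=np.array([np.cos(th),np.sin(th),0]);d=np.array([np.sin(th),-np.cos(th),0])
z=np.array([0,0,1.]);c,sn=np.cos(np.radians(35)),np.sin(np.radians(35))
n=c*z+sn*d;u=-c*d+sn*z
K=lambda x,y:(200+(x+.5)/4.5-.5,140+(y+.5)/4.5-.5)
Q=lambda x,y:(310+(x+.5)/4.5-.5,160+(y+.5)/4.5-.5)
for nm,p,q,k in [("rim lo far",(268,83),(205,440),(-25,18,55)),("rim lo near",(368,190),(143,315),(-25,18,-55)),("rim up near",(318,215),(198,280),(25,18,-55)),("base up near",(303,250),(225,310),(25,-24,-55)),("base up far",(203,135),(287,415),(25,-24,55))]:
    X=tri(K(*p),Q(*q))[0]; k=np.array(k)/1000; print(nm,X-(k[0]*u+k[1]*n+k[2]*l))
print("u",u,"n",n)
```

```text
[[ 0.3911 -0.0007 -0.9204]
 [ 0.9204 -0.0013  0.3911]
 [-0.0014 -1.      0.0001]]
red [0.3868 0.0504 0.04  ] green [0.1883 0.3096 0.04  ] mould [ 0.4318 -0.3553  0.048 ]
rim lo far [0.5347 0.3393 0.0824]
rim lo near [0.54   0.3409 0.0893]
rim up near [0.5451 0.3405 0.0855]
base up near [0.5443 0.337  0.08  ]
base up far [0.5404 0.3331 0.0913]
u [-0.5449  0.6116  0.5736] n [ 0.3816 -0.4283  0.8192]
```

```bash
cat >> h.py <<'E'
np.set_printoptions(precision=4,suppress=True)
def down(az):  # tool pointing down, x at azimuth az deg
    a=np.radians(az);x=np.array([np.cos(a),np.sin(a),0]);y=np.array([0,0,-1.]);return np.c_[x,y,np.cross(x,y)]
def plan(p,R,step=.9,p0=None,R0=None,dec=2):
    s=manip.state()
    P=s["position"].copy() if p0 is None else np.array(p0); M=Ro.from_rotvec(s["ee_rot"]).as_matrix() if R0 is None else R0
    rv=Ro.from_matrix(M.T@R).as_rotvec(); D=np.array(p)-P
    n=1
    while True:
        rows=[];Q,N=P.copy(),M.copy();ok=True
        for i in range(n):
            l=np.round(N.T@(P+D*(i+1)/n-Q)/.025,dec); t=np.round(rv/n/np.radians(10),dec)
            if abs(l).max()>step or abs(t).max()>1 or np.linalg.norm(rv/n)>np.radians(10.5): ok=False;break
            rows.append((l.tolist(),t.tolist())); Q=Q+N@l*.025; N=N@Ro.from_rotvec(t*np.radians(10)).as_matrix()
        if ok:break
        n+=1
    print("t",s["t"],"rows",n)
    for i in range(0,n,5):
        print('lin',[r[0] for r in rows[i:i+5]],'turn',[r[1] for r in rows[i:i+5]])
    print("end err",Q-p)
E
python3 - <<'E'
from h import *
plan([.525,-.087,.2],down(-84.5),.95)
E
```

```text
t 0.15 rows 30
lin [[-0.63, 0.01, -0.69], [-0.57, 0.02, -0.74], [-0.5, 0.01, -0.79], [-0.44, 0.01, -0.83], [-0.35, 0.02, -0.87]] turn [[0.0, 0.5, -0.0], [0.0, 0.5, -0.0], [0.0, 0.5, -0.0], [0.0, 0.5, -0.0], [0.0, 0.5, -0.0]]
lin [[-0.29, 0.01, -0.89], [-0.2, 0.01, -0.91], [-0.12, 0.01, -0.93], [-0.04, 0.02, -0.93], [0.04, 0.01, -0.94]] turn [[0.0, 0.5, -0.0], [0.0, 0.5, -0.0], [0.0, 0.5, -0.0], [0.0, 0.5, -0.0], [0.0, 0.5, -0.0]]
lin [[0.12, 0.01, -0.93], [0.2, 0.02, -0.91], [0.28, 0.01, -0.89], [0.36, 0.01, -0.87], [0.43, 0.02, -0.83]] turn [[0.0, 0.5, -0.0], [0.0, 0.5, -0.0], [0.0, 0.5, -0.0], [0.0, 0.5, -0.0], [0.0, 0.5, -0.0]]
lin [[0.5, 0.01, -0.79], [0.57, 0.01, -0.74], [0.64, 0.02, -0.69], [0.68, 0.01, -0.63], [0.75, 0.01, -0.57]] turn [[0.0, 0.5, -0.0], [0.0, 0.5, -0.0], [0.0, 0.5, -0.0], [0.0, 0.5, -0.0], [0.0, 0.5, -0.0]]
lin [[0.79, 0.02, -0.5], [0.83, 0.01, -0.43], [0.86, 0.01, -0.36], [0.89, 0.01, -0.28], [0.92, 0.02, -0.21]] turn [[0.0, 0.5, -0.0], [0.0, 0.5, -0.0], [0.0, 0.5, -0.0], [0.0, 0.5, -0.0], [0.0, 0.5, -0.0]]
lin [[0.92, 0.01, -0.12], [0.94, 0.01, -0.04], [0.93, 0.02, 0.04], [0.93, 0.01, 0.12], [0.91, 0.01, 0.21]] turn [[0.0, 0.5, -0.0], [0.0, 0.5, -0.0], [0.0, 0.5, -0.0], [0.0, 0.5, -0.0], [0.0, 0.5, -0.0]]
end err [0.0001 0.0001 0.0001]
```

Candidates (top-view pixels):
- **Glass bar:** the pale glass bar on the rack at (263,176), against the green block (271,291), the red blocks (167,179) and (355,227), the stepped casting (292,214) and the flat glass offcuts (568,288) and (541,269). I choose (263,176): 110 mm long, raised panel, on the rack, as the crop shows.
- **Prop:** the brown block at (400,177), the only one under the tray. The board at (205,97) is not it.

Moving to above the prop.

Request:
carry_out(
  linear=[
    [-0.63,0,-0.69],
    [-0.57,0,-0.74],
    [-0.5,0,-0.79],
    [-0.44,0,-0.83],
    [-0.35,0,-0.87],
  ],
  turn=[
    [0,0.5,0],
    [0,0.5,0],
    [0,0.5,0],
    [0,0.5,0],
    [0,0.5,0],
  ],
  grip=[-1,-1,-1,-1,-1],
  newtons=40,
)

```text
t: 0.78
position: [0.2833, 0.4448, 0.2096]
ee_rot: [-1.495, -0.57, 0.571]
contact_force: [0.8, 0.0, 0.2]
finger_gap: 0.996
```

Request:
carry_out(
  linear=[
    [-0.3,0,-0.9],
    [-0.2,0,-0.9],
    [-0.1,0,-0.95],
    [0,0,-0.95],
    [0.05,0,-0.95],
  ],
  turn=[
    [0,0.5,0],
    [0,0.5,0],
    [0,0.5,0],
    [0,0.5,0],
    [0,0.5,0],
  ],
  grip=[-1,-1,-1,-1,-1],
)

```text
t: 1.4
position: [0.3337, 0.338, 0.2097]
ee_rot: [-1.559, -0.23, 0.231]
contact_force: [0.3, -0.7, -0.1]
finger_gap: 0.998
```

Request:
carry_out(
  linear=[
    [0.1,0,-0.95],
    [0.2,0,-0.9],
    [0.3,0,-0.9],
    [0.35,0,-0.85],
    [0.45,0,-0.85],
  ],
  turn=[
    [0,0.5,0],
    [0,0.5,0],
    [0,0.5,0],
    [0,0.5,0],
    [0,0.5,0],
  ],
  grip=[-1,-1,-1,-1,-1],
)

```text
t: 2.02
position: [0.3822, 0.2309, 0.2097]
ee_rot: [-1.568, 0.112, -0.112]
contact_force: [1.0, 0.3, -0.0]
finger_gap: 0.999
```

Request:
carry_out(
  linear=[
    [0.5,0,-0.8],
    [0.55,0,-0.75],
    [0.65,0,-0.7],
    [0.7,0,-0.65],
    [0.75,0,-0.55],
  ],
  turn=[
    [0,0.5,0],
    [0,0.5,0],
    [0,0.5,0],
    [0,0.5,0],
    [0,0.5,0],
  ],
  grip=[-1,-1,-1,-1,-1],
)

```text
t: 2.65
position: [0.4309, 0.1236, 0.2098]
ee_rot: [-1.523, 0.454, -0.454]
contact_force: [-0.6, 1.1, 0.1]
finger_gap: 0.998
```

Request:
carry_out(
  linear=[
    [0.8,0,-0.5],
    [0.85,0,-0.4],
    [0.85,0,-0.35],
    [0.9,0,-0.3],
    [0.9,0,-0.2],
  ],
  turn=[
    [0,0.5,0],
    [0,0.5,0],
    [0,0.5,0],
    [0,0.5,0],
    [0,0.5,0],
  ],
  grip=[-1,-1,-1,-1,-1],
)

```text
t: 3.28
position: [0.48, 0.0177, 0.2097]
ee_rot: [-1.422, 0.792, -0.791]
contact_force: [-0.2, 0.5, 0.1]
finger_gap: 1.0
```

Run:
```python
from h import *
plan([.525,-.087,.2],down(-84.5),.95)
```

```text
t 3.275 rows 5
lin [[0.9, 0.08, -0.14], [0.91, 0.08, -0.05], [0.91, 0.07, 0.04], [0.91, 0.08, 0.11], [0.89, 0.08, 0.2]] turn [[0.0, 0.53, -0.0], [0.0, 0.53, -0.0], [0.0, 0.53, -0.0], [0.0, 0.53, -0.0], [0.0, 0.53, -0.0]]
end err [-0.     -0.0001 -0.    ]
```

Request:
carry_out(
  linear=[
    [0.9,0.1,-0.15],
    [0.9,0.1,-0.05],
    [0.9,0.1,0.05],
    [0.9,0.1,0.1],
    [0.85,0,0.2],
  ],
  turn=[
    [0,0.5,0],
    [0,0.5,0],
    [0,0.5,0],
    [0,0.5,0],
    [0,0.5,0],
  ],
  grip=[-1,-1,-1,-1,-1],
)

```text
t: 3.9
position: [0.5254, -0.0848, 0.1994]
ee_rot: [-1.264, 1.122, -1.121]
contact_force: [0.2, -0.1, -0.3]
finger_gap: 0.996
```

Run:
```python
from h import *
s=manip.state();print(s["position"],s["q"])
cv2.imwrite("pics/w1.png",eyes.grab_frame("wrist"))
plan([.525,-.087,.2],down(-84.5),.95)
```

```text
[ 0.5254 -0.0848  0.1994] [-0.2898  0.2727  1.6684 -0.0001  1.2016  1.1622]
t 3.95 rows 1
lin [[-0.02, -0.01, -0.09]] turn [[-0.0, 0.11, 0.01]]
end err [-0.     -0.0001 -0.    ]
```

View pics/w1.png

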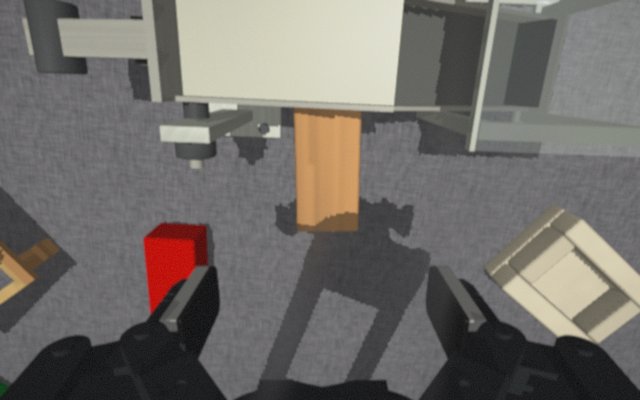

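The wrist view shows the prop's top from (295,108) to (361,108) with its outer end at row 232; the red block (176,265) and mould (575,270) are clear. Now measuring the prop and refining the stand with this view.

```bash
cat >> h.py <<'E'
W=eyes.camera_info("wrist")
def wray(u,v,p,R):
    H=W["hand_eye"]; d=R@H[:3,:3]@np.linalg.solve(W["mtx"],[u,v,1.]); o=p+R@H[:3,3]; return o,d/np.linalg.norm(d)
def wz(u,v,z,p,R):
    o,d=wray(u,v,p,R); return o+d*(z-o[2])/d[2]
E
python3 - <<'E'
from h import *
s=manip.state();p=s["position"];R=Ro.from_rotvec(s["ee_rot"]).as_matrix()
for q in [(298,222),(358,222),(298,232),(358,232),(295,110),(361,110)]: print(q,wz(*q,.12,p,R))
print("tray near wall ",wz(180,98,.148,p,R),wz(437,108,.16,p,R))
E
```

```text
(298, 222) [ 0.507  -0.0699  0.12  ]
(358, 222) [ 0.512  -0.1136  0.12  ]
(298, 232) [ 0.4991 -0.0707  0.12  ]
(358, 232) [ 0.5042 -0.1147  0.12  ]
(295, 110) [ 0.5863 -0.0604  0.12  ]
(361, 110) [ 0.5913 -0.104   0.12  ]
tray near wall  [0.5875 0.0049 0.148 ] [ 0.5995 -0.1412  0.16  ]
```

Request:
carry_out(
  linear=[
    [0.2,1,0],
    [0,1,0],
    [0,1,0],
    [0,1,0],
    [0,1,0],
  ],
  turn=[
    [0,0,0],
    [0,0,0],
    [0,0,0],
    [0,0,0],
    [0,0,0],
  ],
  grip=[-1,-1,-1,-1,-1],
)

```text
t: 4.58
position: [0.5259, -0.0889, 0.0741]
ee_rot: [-1.265, 1.119, -1.118]
contact_force: [0.1, 0.2, 0.5]
finger_gap: 1.0
```

Request:
carry_out(
  linear=[
    [0,0,0],
    [0,0,0],
    [0,0,0],
    [0,0,0],
    [0,0,0],
  ],
  turn=[
    [0,0,0],
    [0,0,0],
    [0,0,0],
    [0,0,0],
    [0,0,0],
  ],
  grip=[1,1,1,1,1],
  newtons=40,
)

```text
t: 5.2
position: [0.527, -0.0893, 0.076]
ee_rot: [-1.264, 1.117, -1.12]
contact_force: [-0.8, 2.0, 6.7]
finger_gap: 0.517
```

Request:
carry_out(
  linear=[
    [0,0,0],
    [0,0,0],
  ],
  turn=[
    [0,0,0],
    [0,0,0],
  ],
  grip=[1,1],
)

```text
t: 5.45
position: [0.527, -0.0893, 0.076]
ee_rot: [-1.263, 1.117, -1.12]
contact_force: [-1.5, 1.3, 6.0]
finger_gap: 0.519
```

Request:
carry_out(
  linear=[
    [0,-0.15,0],
    [0,0,-0.5],
    [0,0,-0.9],
    [0,0,-0.9],
    [0,0,-0.9],
  ],
  turn=[
    [0,0,0],
    [0,0,0],
    [0,0,0],
    [0,0,0],
    [0,0,0],
  ],
  grip=[1,1,1,1,1],
)

```text
t: 6.08
position: [0.4445, -0.0987, 0.0783]
ee_rot: [-1.265, 1.12, -1.118]
contact_force: [-0.1, 0.8, -3.5]
finger_gap: 0.52
```

Request:
carry_out(
  linear=[
    [0,0,-0.9],
    [0,0,-0.9],
    [0,0,0],
    [0,0.1,0],
    [0,0.05,0],
  ],
  turn=[
    [0,0,0],
    [0,0,0],
    [0,0,0],
    [0,0,0],
    [0,0,0],
  ],
  grip=[1,1,1,1,1],
)

```text
t: 6.7
position: [0.4029, -0.1046, 0.0759]
ee_rot: [-1.265, 1.118, -1.119]
contact_force: [-9.7, 3.4, 32.0]
finger_gap: 0.521
```

Run:
```python
from h import *
print(manip.state())
a=eyes.grab_frame("scene");cv2.imwrite("pics/s2.png",cv2.resize(a[130:310,130:350],None,fx=3,fy=3))
```

```text
{'t': 6.7, 'q': array([-0.4201,  0.2922,  2.0457, -0.0005,  0.8031,  1.029 ]), 'joint_vel': array([ 0.0031,  0.001 , -0.0004, -0.0023, -0.0007,  0.    ]), 'joint_torque': array([ -0.025 , -25.6274, -15.9279,   0.3961,  -3.0669,  -0.151 ]), 'position': array([ 0.4029, -0.1046,  0.0759]), 'ee_rot': array([-1.2647,  1.1183, -1.1193]), 'contact_force': array([-9.7079,  3.3662, 32.0291]), 'ft_torque': array([ 0.0911,  1.28  , -0.1262]), 'finger_gap': 0.5207486717437089}
```

View pics/s2.png

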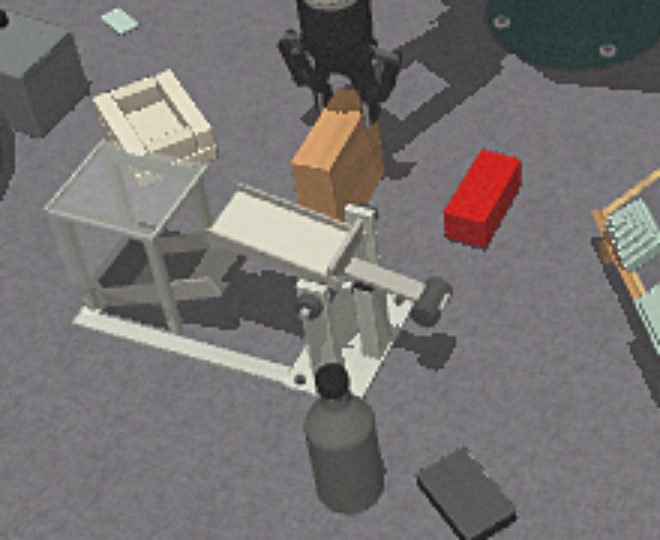

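The prop is clear of the tray, standing at (335,160) in the crop and pressed slightly onto the bench. I ease up, release and rise.

Request:
carry_out(
  linear=[
    [0,-0.1,0],
    [0,0,0],
    [0,0,0],
    [0,0,0],
  ],
  turn=[
    [0,0,0],
    [0,0,0],
    [0,0,0],
    [0,0,0],
  ],
  grip=[1,-0.3,-1,-1],
)

```text
t: 7.25
position: [0.4024, -0.1044, 0.0774]
ee_rot: [-1.264, 1.119, -1.119]
contact_force: [0.1, -0.1, 0.8]
finger_gap: 0.998
```

Request:
carry_out(
  linear=[
    [0,-0.4,0],
    [0,-1,0],
    [0,-1,0],
    [0,-1,0],
    [0,-1,0],
  ],
  turn=[
    [0,0,0],
    [0,0,0],
    [0,0,0],
    [0,0,0],
    [0,0,0],
  ],
  grip=[-1,-1,-1,-1,-1],
)

```text
t: 7.88
position: [0.4021, -0.1044, 0.1889]
ee_rot: [-1.264, 1.118, -1.12]
contact_force: [-0.0, 0.4, 0.3]
finger_gap: 1.0
```

```bash
cat >> h.py <<'E'
TH=41.7
def rackR(th=None):
    th=np.radians(TH if th is None else th);l=np.array([np.cos(th),np.sin(th),0]);d=np.array([np.sin(th),-np.cos(th),0])
    z=np.array([0,0,1.]);c,sn=np.cos(np.radians(35)),np.sin(np.radians(35))
    n=c*z+sn*d;u=-c*d+sn*z
    return np.c_[-u,-n,np.cross(-u,-n)],u,n,l
E
python3 - <<'E'
from h import *
R,u,n,l=rackR()
c=np.array([.541,.338,.0857])
print(manip.state()["position"])
plan(c+n*.14,R,.95)
E
```

```text
[ 0.4021 -0.1044  0.1889]
t 7.875 rows 17
lin [[-0.84, -0.03, 0.56], [-0.82, -0.0, 0.59], [-0.79, 0.02, 0.61], [-0.78, 0.04, 0.64], [-0.75, 0.05, 0.67]] turn [[-0.06, -0.2, 0.2], [-0.06, -0.2, 0.2], [-0.06, -0.2, 0.2], [-0.06, -0.2, 0.2], [-0.06, -0.2, 0.2]]
lin [[-0.72, 0.08, 0.7], [-0.7, 0.1, 0.72], [-0.66, 0.11, 0.75], [-0.64, 0.12, 0.77], [-0.6, 0.14, 0.8]] turn [[-0.06, -0.2, 0.2], [-0.06, -0.2, 0.2], [-0.06, -0.2, 0.2], [-0.06, -0.2, 0.2], [-0.06, -0.2, 0.2]]
lin [[-0.58, 0.15, 0.81], [-0.53, 0.16, 0.84], [-0.5, 0.17, 0.86], [-0.47, 0.18, 0.87], [-0.43, 0.19, 0.9]] turn [[-0.06, -0.2, 0.2], [-0.06, -0.2, 0.2], [-0.06, -0.2, 0.2], [-0.06, -0.2, 0.2], [-0.06, -0.2, 0.2]]
lin [[-0.39, 0.18, 0.91], [-0.35, 0.2, 0.92]] turn [[-0.06, -0.2, 0.2], [-0.06, -0.2, 0.2]]
end err [-0.0001  0.0001 -0.    ]
```

Request:
carry_out(
  linear=[
    [-0.85,-0.05,0.55],
    [-0.8,0,0.6],
    [-0.8,0,0.6],
    [-0.8,0.05,0.65],
    [-0.75,0.05,0.65],
  ],
  turn=[
    [-0.05,-0.2,0.2],
    [-0.05,-0.2,0.2],
    [-0.05,-0.2,0.2],
    [-0.05,-0.2,0.2],
    [-0.05,-0.2,0.2],
  ],
  grip=[-1,-1,-1,-1,-1],
)

```text
t: 8.5
position: [0.4586, 0.0103, 0.1914]
ee_rot: [-1.247, 1.104, -0.837]
contact_force: [-0.7, -0.4, -0.4]
finger_gap: 1.0
```

Request:
carry_out(
  linear=[
    [-0.7,0.1,0.7],
    [-0.7,0.1,0.7],
    [-0.65,0.1,0.75],
    [-0.65,0.1,0.75],
    [-0.6,0.15,0.8],
  ],
  turn=[
    [-0.05,-0.2,0.2],
    [-0.05,-0.2,0.2],
    [-0.05,-0.2,0.2],
    [-0.05,-0.2,0.2],
    [-0.05,-0.2,0.2],
  ],
  grip=[-1,-1,-1,-1,-1],
)

```text
t: 9.12
position: [0.515, 0.1213, 0.1962]
ee_rot: [-1.216, 1.076, -0.566]
contact_force: [-0.2, -1.1, 1.1]
finger_gap: 1.003
```

Run:
```python
from h import *
R,u,n,l=rackR()
c=np.array([.541,.338,.0857])
print(manip.state()["position"])
plan(c+n*.14,R,.95)
```

```text
[0.515  0.1213 0.1962]
t 9.125 rows 7
lin [[-0.56, 0.16, 0.82], [-0.53, 0.18, 0.83], [-0.49, 0.18, 0.86], [-0.46, 0.18, 0.87], [-0.43, 0.19, 0.89]] turn [[-0.08, -0.19, 0.2], [-0.08, -0.19, 0.2], [-0.08, -0.19, 0.2], [-0.08, -0.19, 0.2], [-0.08, -0.19, 0.2]]
lin [[-0.38, 0.18, 0.91], [-0.35, 0.19, 0.92]] turn [[-0.08, -0.19, 0.2], [-0.08, -0.19, 0.2]]
end err [-0.0001 -0.0001 -0.    ]
```

Request:
carry_out(
  linear=[
    [-0.55,0.15,0.8],
    [-0.55,0.15,0.85],
    [-0.5,0.2,0.85],
    [-0.45,0.2,0.85],
    [-0.45,0.2,0.9],
  ],
  turn=[
    [-0.1,-0.2,0.2],
    [-0.1,-0.2,0.2],
    [-0.1,-0.2,0.2],
    [-0.1,-0.2,0.2],
    [-0.1,-0.2,0.2],
  ],
  grip=[-1,-1,-1,-1,-1],
)

```text
t: 9.75
position: [0.57, 0.234, 0.1983]
ee_rot: [-1.21, 1.054, -0.276]
contact_force: [0.7, 0.2, 1.2]
finger_gap: 1.0
```

Request:
carry_out(
  linear=[
    [-0.4,0.2,0.9],
    [-0.35,0.2,0.9],
    [0,0,0],
  ],
  turn=[
    [-0.05,-0.2,0.2],
    [0,-0.2,0.2],
    [0,0,0],
  ],
  grip=[-1,-1,-1],
)

```text
t: 10.12
position: [0.591, 0.279, 0.1977]
ee_rot: [-1.18, 1.036, -0.175]
contact_force: [0.2, -0.4, -1.3]
finger_gap: 1.002
```

Run:
```python
from h import *
R,u,n,l=rackR()
c=np.array([.541,.338,.0857])
s=manip.state();print(s["position"],s["q"])
cv2.imwrite("pics/w3.png",eyes.grab_frame("wrist"))
plan(c+n*.14,R,.95)
```

```text
[0.591  0.279  0.1977] [0.0574 0.6424 1.2273 0.4648 1.6725 0.8405]
t 10.175 rows 1
lin [[0.03, -0.14, 0.11]] turn [[0.03, 0.06, 0.01]]
end err [-0.0001 -0.      0.0001]
```

View pics/w3.png

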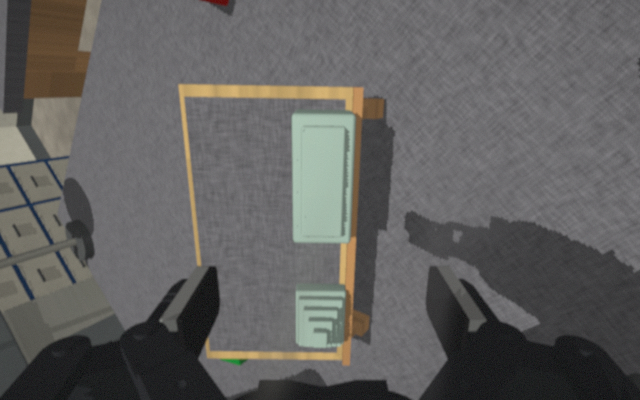

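The wrist view shows the long bar at (293–355, 113–241), the stepped casting at (320,315), and the lip along column ~355. Measuring the bar centre on its rim plane.

Run:
```python
from h import *
_,u,n,l=rackR()
c=np.array([.541,.338,.0857])
s=manip.state();p=s["position"];R=Ro.from_rotvec(s["ee_rot"]).as_matrix()
im=cv2.imread("pics/w3.png")
hsv=cv2.cvtColor(im,cv2.COLOR_BGR2HSV)
m=((hsv[...,0]>60)&(hsv[...,0]<100)&(hsv[...,1]>25)&(hsv[...,2]>90)).astype(np.uint8)
k,lab,st,ce=cv2.connectedComponentsWithStats(m)
for i in range(1,k):
    if st[i,4]>300: print(st[i],ce[i])
for q in [(293,113),(355,113),(293,241),(351,241),(324,177)]:
    o,d=wray(*q,p,R); X=o+d*((n@c+.018-n@o)/(n@d)); e=X-c; print(q,X,"u,n,l",e@u,e@n,e@l)
for q in [(302,125),(346,125),(303,235),(345,235)]:  # panel
    o,d=wray(*q,p,R); X=o+d*((n@c+.024-n@o)/(n@d)); e=X-c; print("panel",q,"u,n,l",e@u,e@n,e@l)
cv2.imwrite("pics/w3c.png",cv2.resize(im[100:260,270:400],None,fx=3.7,fy=3.7,interpolation=cv2.INTER_CUBIC))
```

```text
[ 292  110   63  133 7802] [321.8679 175.0086]
[ 296  285   49   63 2789] [319.8311 315.6644]
(293, 113) [0.5741 0.3822 0.1154] u,n,l 0.02604767022083212 0.017999999999999964 0.054129092568088545
(355, 113) [0.6004 0.3535 0.0881] u,n,l -0.02152278851424673 0.017999999999999954 0.05462616464655607
(293, 241) [0.4929 0.3117 0.1163] u,n,l 0.027661875850952842 0.018000000000000016 -0.053391821803075404
(351, 241) [0.5205 0.2815 0.0877] u,n,l -0.022254948916787535 0.018000000000000016 -0.05289979478933461
(324, 177) [0.5497 0.3338 0.1014] u,n,l 0.0016622928085910287 0.017999999999999995 0.0037077364639725237
panel (302, 125) u,n,l 0.018889145434889412 0.02400000000000002 0.045817192918305584
panel (346, 125) u,n,l -0.014493747940443303 0.024000000000000018 0.04616434725041072
panel (303, 235) u,n,l 0.018705818904250993 0.024000000000000007 -0.04502211476429447
panel (345, 235) u,n,l -0.016473785514099504 0.02400000000000004 -0.044674262342573934
```

View pics/w3c.png

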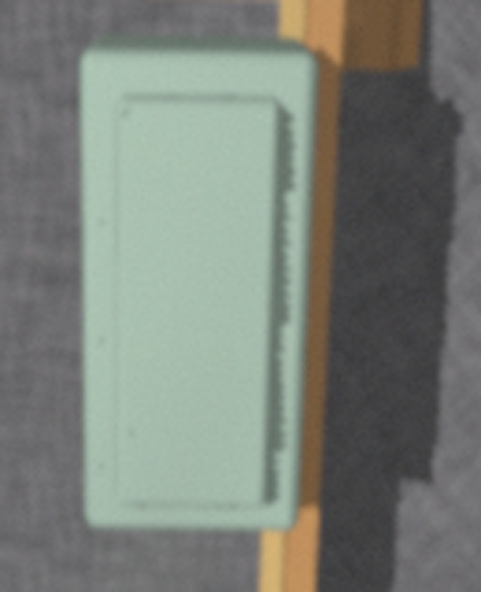

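Run:
```python
from h import *
R,u,n,l=rackR()
c=np.array([.541,.338,.0857])+.0022*u+.0005*l
print(c)
plan(c-.012*n,R,.95)
```

```text
[0.5402 0.3397 0.087 ]
t 10.175 rows 7
lin [[-0.01, 0.85, 0.02], [-0.01, 0.85, 0.03], [-0.01, 0.85, 0.02], [-0.01, 0.84, 0.02], [-0.01, 0.85, 0.03]] turn [[0.0, 0.01, 0.0], [0.0, 0.01, 0.0], [0.0, 0.01, 0.0], [0.0, 0.01, 0.0], [0.0, 0.01, 0.0]]
lin [[-0.01, 0.85, 0.02], [-0.01, 0.85, 0.02]] turn [[0.0, 0.01, 0.0], [0.0, 0.01, 0.0]]
end err [-0.0001  0.      0.0001]
```

Request:
carry_out(
  linear=[
    [-0.05,0.9,0.1],
    [0,0.9,0.1],
    [0,0.9,0],
    [0,0.9,0],
    [0,0.9,0],
  ],
  turn=[
    [0.05,0.05,0],
    [0,0,0],
    [0,0,0],
    [0,0,0],
    [0,0,0],
  ],
  grip=[-1,-1,-1,-1,-1],
)

```text
t: 10.8
position: [0.5507, 0.3296, 0.1071]
ee_rot: [-1.172, 1.042, -0.188]
contact_force: [0.4, -0.4, 0.1]
finger_gap: 1.0
```

Run:
```python
from h import *
R,u,n,l=rackR()
c=np.array([.541,.338,.0857])+.0022*u+.0005*l
plan(c-.012*n,R,.95)
a=eyes.grab_frame("scene");cv2.imwrite("pics/s4.png",cv2.resize(a[140:300,290:450],None,fx=3.7,fy=3.7,interpolation=cv2.INTER_CUBIC))
```

```text
t 10.8 rows 2
lin [[-0.01, 0.74, -0.03], [-0.01, 0.73, -0.02]] turn [[-0.02, 0.0, 0.01], [-0.02, 0.0, 0.01]]
end err [0.     0.     0.0001]
```

View pics/s4.png

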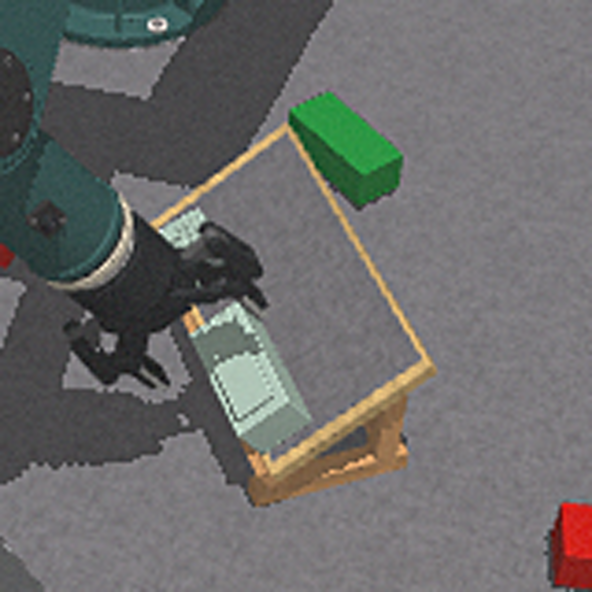

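Run:
```python
from h import *
R,u,n,l=rackR()
c=np.array([.5402,.3397,.087])
f=lambda q:((q-[290,140])*3.7)
p=manip.state()["position"]
print("tcp",f(proj("scene",p)),"back50mm",f(proj("scene",p+.05*n)),"fing±",f(proj("scene",p+.02*n+.045*u)),f(proj("scene",p+.02*n-.045*u)))
print("bar top c",f(proj("scene",c+.024*n)),"ends",f(proj("scene",c+.018*n+.055*l)),f(proj("scene",c+.018*n-.055*l)))
```

```text
tcp [234.3788 362.262 ] back50mm [201.8683 335.5874] fing± [268.521  318.0075] [175.3394 384.9904]
bar top c [232.7435 361.7066] ends [263.1027 417.2892] [211.3783 315.105 ]
```

The projected TCP matches the bar's centre in the crop, so I descend and grip.

Request:
carry_out(
  linear=[
    [0,0.7,0],
    [0,0.75,-0.05],
    [0,0,0],
  ],
  turn=[
    [0,0,0],
    [0,0,0],
    [0,0,0],
  ],
  grip=[-1,-1,-1],
)

```text
t: 11.22
position: [0.5348, 0.3449, 0.0764]
ee_rot: [-1.174, 1.045, -0.185]
contact_force: [0.2, 0.5, 0.3]
finger_gap: 1.0
```

Request:
carry_out(
  linear=[
    [0,0,0],
    [0,0,0],
    [0,0,0],
    [0,0,0],
    [0,0,0],
  ],
  turn=[
    [0,0,0],
    [0,0,0],
    [0,0,0],
    [0,0,0],
    [0,0,0],
  ],
  grip=[0.5,1,1,1,1],
  newtons=50,
)

```text
t: 11.85
position: [0.5381, 0.344, 0.0781]
ee_rot: [-1.172, 1.041, -0.189]
contact_force: [2.8, -5.0, 4.5]
finger_gap: 0.558
```

Run:
```python
from h import *
R,u,n,l=rackR()
s=manip.state();print(s["position"],s["finger_gap"],s["contact_force"]);M=Ro.from_rotvec(s["ee_rot"]).as_matrix();print(M.T@s["contact_force"])
cv2.imwrite("pics/w5.png",eyes.grab_frame("wrist"))
```

```text
[0.5381 0.344  0.0781] 0.5584608732193115 [ 2.7973 -4.9692  4.4762]
[ 2.0283 -6.8614 -1.167 ]
```

View pics/w5.png

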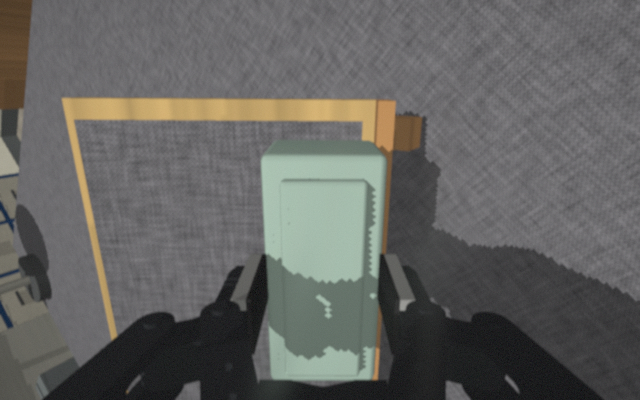

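The bar is gripped (gap 0.558). Before carrying it I check my tray estimate by projecting its points into the earlier pictures.

```bash
cat >> h.py <<'E'
def stand(o=(.617,.008),yaw=4.8):
    a=np.radians(yaw);return np.array([*o,0.]),np.array([np.cos(a),np.sin(a),0]),np.array([-np.sin(a),np.cos(a),0])
zz=np.array([0,0,1.])
def tray(o=(.617,.008),yaw=4.8,dz=0.,ang=10):
    O,X,Y=stand(o,yaw);a=np.radians(ang)
    f=-Y*np.cos(a)+zz*np.sin(a);n=zz*np.cos(a)+Y*np.sin(a)
    B=O+.128*zz+.061*f+dz*n
    return B,X,f,n
E
python3 - <<'E'
from h import *
B,X,f,n=tray();O,X0,Y0=stand();print(B)
w1p=np.array([ 0.5254,-0.0848,0.1994]);w1R=Ro.from_rotvec([-1.264,1.122,-1.121]).as_matrix()
H=W["hand_eye"]
def wp(P):
    q=H[:3,:3].T@(w1R.T@(P-w1p)-H[:3,3]);k=W["mtx"]@q;return k[:2]/k[2]
pts=[B+sx*.035*X+sf*.064*f+.009*n for sx in(-1,1) for sf in(-1,1)]
pts2=[B+sx*.032*X+sf*.064*f for sx in(-1,1) for sf in(-1,1)]
pts3=[O+sx*.054*X0+.146*zz for sx in(-1,1)]+[O+sx*.054*X0+sy*Y0+.154*zz for sx in(-1,1) for sy in (-.17,-.29)]
for nm,off,sz,sc,pr in [("top",(310,80),(180,140),4.4,lambda P:proj("top",P)),("scene",(130,140),(180,170),3.5,lambda P:proj("scene",P)),("w1",(0,0),(640,280),1.25,wp)]:
    im=cv2.imread("pics/%s.png"%({"top":"top0","scene":"scene0","w1":"w1"}[nm]))
    im=cv2.resize(im[off[1]:off[1]+sz[1],off[0]:off[0]+sz[0]],None,fx=sc,fy=sc,interpolation=cv2.INTER_CUBIC)
    for L,col in((pts,(0,0,255)),(pts2,(255,0,0)),(pts3,(0,160,0))):
        for P in L:
            q=(pr(P)-off+.5)*sc; cv2.drawMarker(im,(int(q[0]),int(q[1])),col,0,12,1)
    cv2.imwrite(f"pics/ov_{nm}.png",im)
E
```

```text
[ 0.622  -0.0519  0.1386]
```

View pics/ov_top.png

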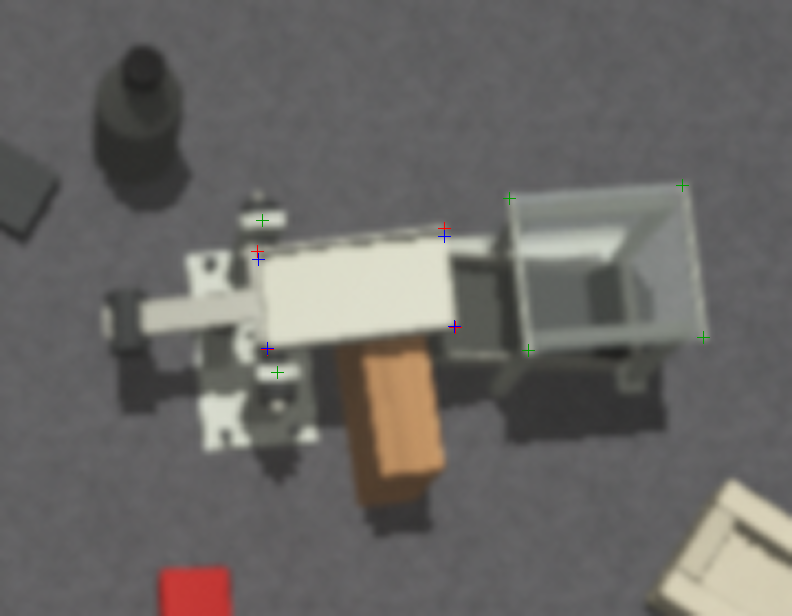

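View pics/ov_scene.png

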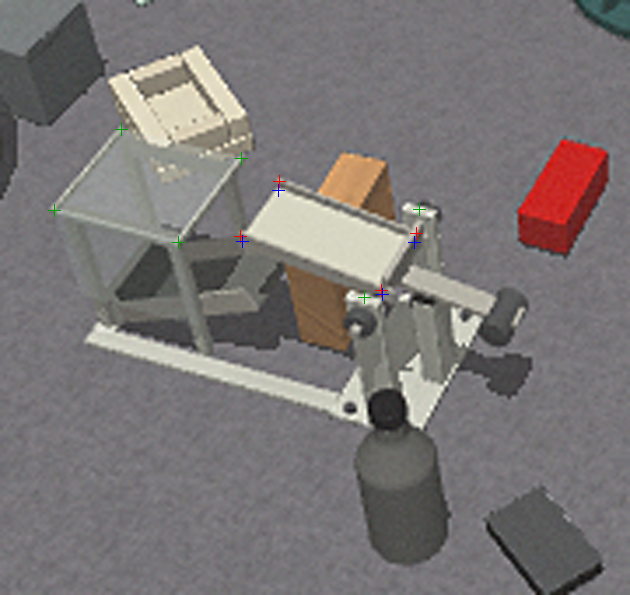

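View pics/ov_w1.png

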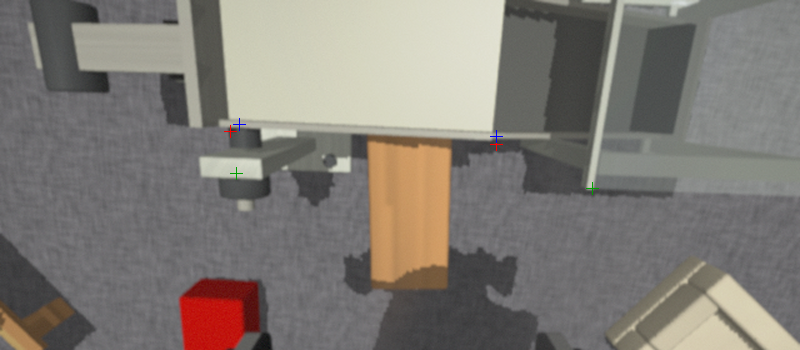

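Projected tray, cover and upright points fall within a few pixels of the real edges in all three pictures. Lifting the bar off square to the slope.

Request:
carry_out(
  linear=[
    [0,-0.4,0],
    [0,-0.7,0],
    [0,-0.9,0],
    [0,-0.9,0],
    [0,-0.9,0],
  ],
  turn=[
    [0,0,0],
    [0,0,0],
    [0,0,0],
    [0,0,0],
    [0,0,0],
  ],
  grip=[1,1,1,1,1],
)

```text
t: 12.52
position: [0.5728, 0.303, 0.1562]
ee_rot: [-1.173, 1.043, -0.187]
contact_force: [-0.1, 0.9, -7.0]
finger_gap: 0.559
```

```bash
cat >> h.py <<'E'
def placeR(ang=10,o=(.6175,.008)):
    B,X,f,n=tray(o=o,ang=ang); return B,np.c_[X,-n,np.cross(X,-n)],X,f,n
E
python3 - <<'E'
from h import *
print(manip.state()["position"],manip.state()["finger_gap"])
B,R,X,f,n=placeR()
plan(B+n*.09+.01*f,R,.95)
E
```

```text
[0.5728 0.303  0.1562] 0.5587949867243551
t 12.525 rows 16
lin [[0.5, -0.57, -0.49], [0.49, -0.54, -0.52], [0.49, -0.5, -0.57], [0.47, -0.47, -0.61], [0.46, -0.43, -0.64]] turn [[-0.16, -0.3, -0.23], [-0.16, -0.3, -0.23], [-0.16, -0.3, -0.23], [-0.16, -0.3, -0.23], [-0.16, -0.3, -0.23]]
lin [[0.45, -0.39, -0.68], [0.42, -0.36, -0.71], [0.39, -0.32, -0.74], [0.37, -0.28, -0.77], [0.34, -0.25, -0.8]] turn [[-0.16, -0.3, -0.23], [-0.16, -0.3, -0.23], [-0.16, -0.3, -0.23], [-0.16, -0.3, -0.23], [-0.16, -0.3, -0.23]]
lin [[0.31, -0.21, -0.82], [0.26, -0.18, -0.84], [0.24, -0.14, -0.85], [0.19, -0.11, -0.88], [0.15, -0.08, -0.88]] turn [[-0.16, -0.3, -0.23], [-0.16, -0.3, -0.23], [-0.16, -0.3, -0.23], [-0.16, -0.3, -0.23], [-0.16, -0.3, -0.23]]
lin [[0.1, -0.05, -0.89]] turn [[-0.16, -0.3, -0.23]]
end err [-0.0001  0.      0.    ]
```

Request:
carry_out(
  linear=[
    [0.5,-0.65,-0.5],
    [0.5,-0.65,-0.5],
    [0.5,-0.6,-0.55],
    [0.45,-0.55,-0.6],
    [0.45,-0.5,-0.65],
  ],
  turn=[
    [-0.15,-0.3,-0.25],
    [-0.15,-0.3,-0.25],
    [-0.15,-0.3,-0.25],
    [-0.15,-0.3,-0.25],
    [-0.15,-0.3,-0.2],
  ],
  grip=[1,1,1,1,1],
)

```text
t: 13.15
position: [0.5915, 0.1908, 0.1889]
ee_rot: [-1.386, 0.709, -0.125]
contact_force: [-0.9, -0.7, -7.2]
finger_gap: 0.555
```

Request:
carry_out(
  linear=[
    [0.45,-0.4,-0.7],
    [0.4,-0.35,-0.7],
    [0.4,-0.3,-0.75],
    [0.35,-0.25,-0.75],
    [0.35,-0.2,-0.8],
  ],
  turn=[
    [-0.15,-0.3,-0.25],
    [-0.15,-0.3,-0.25],
    [-0.15,-0.3,-0.25],
    [-0.15,-0.3,-0.2],
    [-0.15,-0.3,-0.2],
  ],
  grip=[1,1,1,1,1],
)

```text
t: 13.78
position: [0.6044, 0.0823, 0.2093]
ee_rot: [-1.564, 0.367, -0.054]
contact_force: [0.4, -0.1, -7.4]
finger_gap: 0.555
```

Run:
```python
from h import *
print(manip.state()["position"],manip.state()["finger_gap"])
B,R,X,f,n=placeR()
plan(B+n*.09+.01*f,R,.95)
```

```text
[0.6044 0.0823 0.2093] 0.5554803622520893
t 13.775 rows 6
lin [[0.31, -0.17, -0.8], [0.27, -0.13, -0.82], [0.23, -0.1, -0.84], [0.19, -0.07, -0.85], [0.14, -0.04, -0.86]] turn [[-0.16, -0.32, -0.22], [-0.16, -0.32, -0.22], [-0.16, -0.32, -0.22], [-0.16, -0.32, -0.22], [-0.16, -0.32, -0.22]]
lin [[0.09, -0.0, -0.87]] turn [[-0.16, -0.32, -0.22]]
end err [-0.     -0.     -0.0001]
```

Request:
carry_out(
  linear=[
    [0.3,-0.2,-0.8],
    [0.25,-0.15,-0.8],
    [0.25,-0.1,-0.85],
    [0.2,-0.05,-0.85],
    [0.15,-0.05,-0.85],
  ],
  turn=[
    [-0.15,-0.3,-0.2],
    [-0.15,-0.3,-0.2],
    [-0.15,-0.3,-0.2],
    [-0.15,-0.3,-0.2],
    [-0.2,-0.3,-0.2],
  ],
  grip=[1,1,1,1,1],
)

```text
t: 14.4
position: [0.6182, -0.0242, 0.2259]
ee_rot: [-1.714, 0.029, 0.041]
contact_force: [-0.0, -0.3, -6.9]
finger_gap: 0.559
```

Run:
```python
from h import *
print(manip.state()["position"],manip.state()["finger_gap"])
B,R,X,f,n=placeR()
plan(B+n*.09+.005*f,R,.95)
```

```text
[ 0.6182 -0.0242  0.2259] 0.5590372541803665
t 14.4 rows 1
lin [[0.13, 0.0, -0.69]] turn [[-0.19, -0.41, -0.32]]
end err [ 0.     -0.      0.0001]
```

Request:
carry_out(
  linear=[
    [0.1,0,-0.7],
    [0,0,0],
  ],
  turn=[
    [-0.2,-0.4,-0.3],
    [0,0,0],
  ],
  grip=[1,1],
)

```text
t: 14.65
position: [0.6201, -0.0411, 0.2284]
ee_rot: [-1.745, -0.066, 0.062]
contact_force: [-0.7, 0.7, -6.9]
finger_gap: 0.557
```

Run:
```python
from h import *
s=manip.state();print(s["position"],s["finger_gap"],s["q"])
B,R,X,f,n=placeR()
plan(B+n*.09+.005*f,R,.95)
cv2.imwrite("pics/w6.png",eyes.grab_frame("wrist"))
a=eyes.grab_frame("scene");cv2.imwrite("pics/s6.png",cv2.resize(a[110:290,130:310],None,fx=3.3,fy=3.3,interpolation=cv2.INTER_CUBIC))
cv2.imwrite("pics/s6f.png",a)
a=eyes.grab_frame("top");cv2.imwrite("pics/t6.png",cv2.resize(a[80:220,310:490],None,fx=4.2,fy=4.2,interpolation=cv2.INTER_CUBIC))
```

```text
[ 0.6201 -0.0411  0.2284] 0.5566739027768655 [-0.0672  0.3728  1.4562 -0.181   1.2956 -0.0987]
t 14.65 rows 1
lin [[0.06, 0.01, -0.0]] turn [[0.0, -0.02, -0.03]]
end err [-0.      0.0001  0.0001]
```

View pics/w6.png

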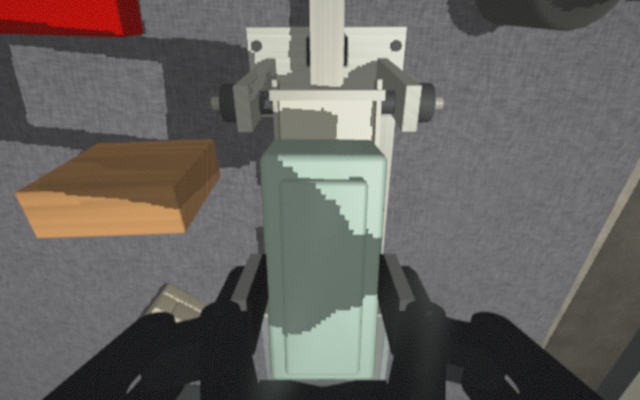

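View pics/s6.png

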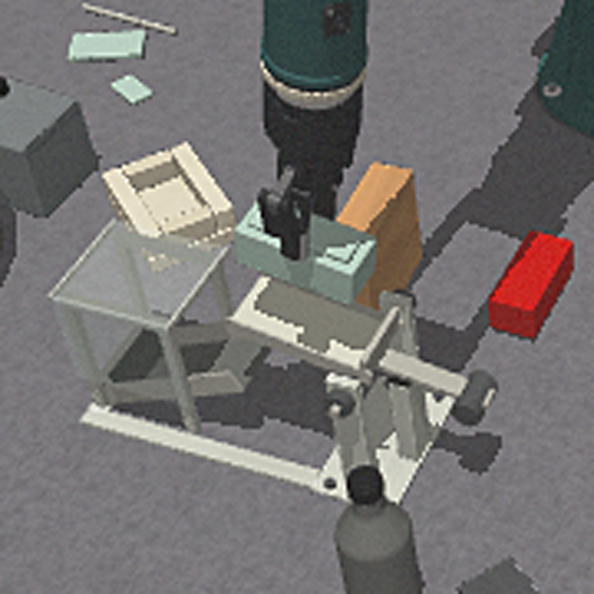

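View pics/t6.png

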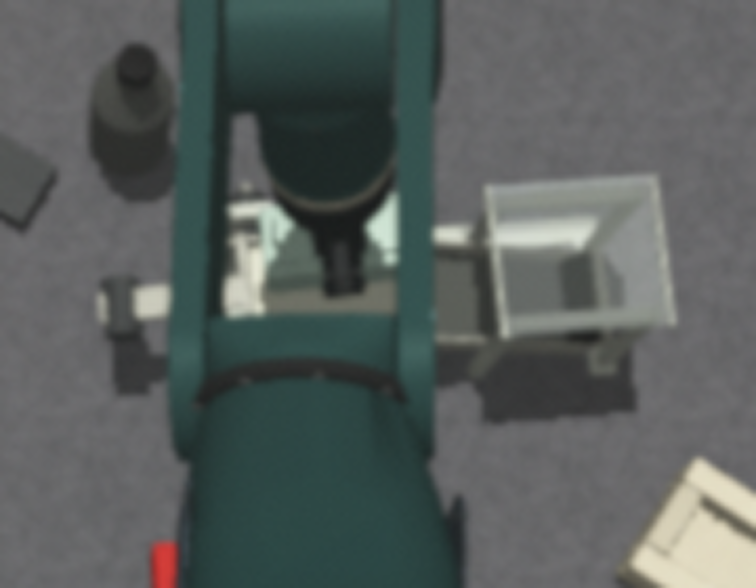

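The wrist view shows the bar (263–385) lined up with the tray; the back bar (268–385 at row 95) and shafts (212, 442) centre at ~327, so a shift of ~+2 mm in tool x. The prop stands clear at (115,190). Checking the bar's base depth from the scene view.

Run:
```python
import cv2
a=cv2.imread("pics/s6f.png");cv2.imwrite("pics/s6z.png",cv2.resize(a[155:225,190:260],None,fx=8,fy=8,interpolation=cv2.INTER_CUBIC))
```

```text
(no output)
```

View pics/s6z.png

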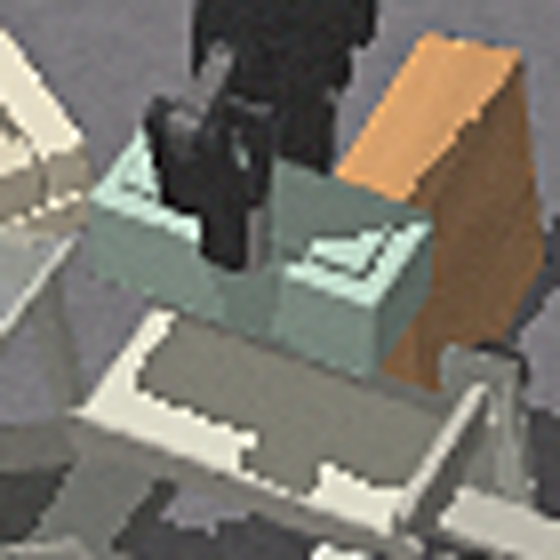

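Run:
```python
from h import *
s=manip.state();p=s["position"];R=Ro.from_rotvec(s["ee_rot"]).as_matrix()
for x0 in (.025,.0275):
  for q in [(90,262),(375,375),(90,203),(377,303),(235,270)]:
    u,v=190+(q[0]+.5)/8-.5,155+(q[1]+.5)/8-.5
    o,d=ray("scene",u,v);X=o+d*((x0-R[:,0]@(o-p))/(R[:,0]@d));print(x0,q,R.T@(X-p))
```

```text
0.025 (90, 262) [ 0.025   0.0038 -0.0553]
0.025 (375, 375) [0.025  0.006  0.0541]
0.025 (90, 203) [ 0.025  -0.0263 -0.0549]
0.025 (377, 303) [ 0.025  -0.0308  0.0532]
0.025 (235, 270) [ 0.025  -0.0204  0.0002]
0.0275 (90, 262) [ 0.0275  0.0007 -0.0539]
0.0275 (375, 375) [0.0275 0.0029 0.0551]
0.0275 (90, 203) [ 0.0275 -0.0293 -0.0535]
0.0275 (377, 303) [ 0.0275 -0.0338  0.0542]
0.0275 (235, 270) [ 0.0275 -0.0234  0.0014]
```

Request:
carry_out(
  linear=[
    [0.08,0.6,0],
    [0,0.8,0],
    [0,0.7,0],
    [0,0.3,0],
    [0,0,0],
  ],
  turn=[
    [0,0,0],
    [0,0,0],
    [0,0,0],
    [0,0,0],
    [0,0,0],
  ],
  grip=[1,1,1,1,1],
)

```text
t: 15.42
position: [0.6243, -0.0516, 0.1683]
ee_rot: [-1.747, -0.068, 0.063]
contact_force: [1.4, 0.4, -6.1]
finger_gap: 0.557
```

Run:
```python
from h import *
s=manip.state();p=s["position"];R=Ro.from_rotvec(s["ee_rot"]).as_matrix()
B,Rt,X,f,n=placeR(); e=p-B; print(p,"x,f,n",e@X,e@f,e@n,s["contact_force"]); print(Rt.T@R)
cv2.imwrite("pics/w7.png",eyes.grab_frame("wrist"))
a=eyes.grab_frame("scene");cv2.imwrite("pics/s7.png",cv2.resize(a[155:225,190:260],None,fx=8,fy=8,interpolation=cv2.INTER_CUBIC))
```

```text
[ 0.6243 -0.0516  0.1683] x,f,n 0.0018112568172893673 0.005033632352234758 0.02927017400001263 [ 1.3864  0.3739 -6.114 ]
[[ 1.     -0.0042  0.0017]
 [ 0.0042  1.      0.0024]
 [-0.0017 -0.0024  1.    ]]
```

View pics/w7.png

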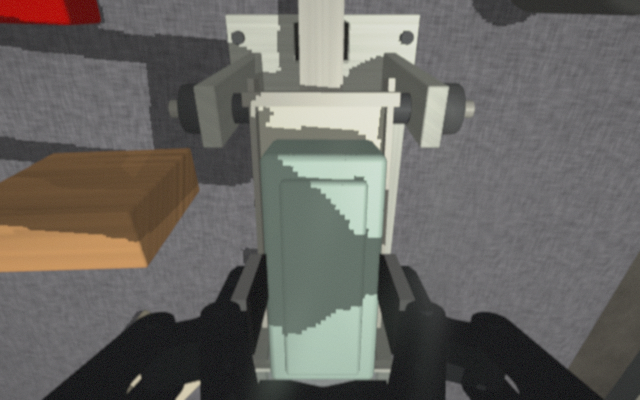

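View pics/s7.png

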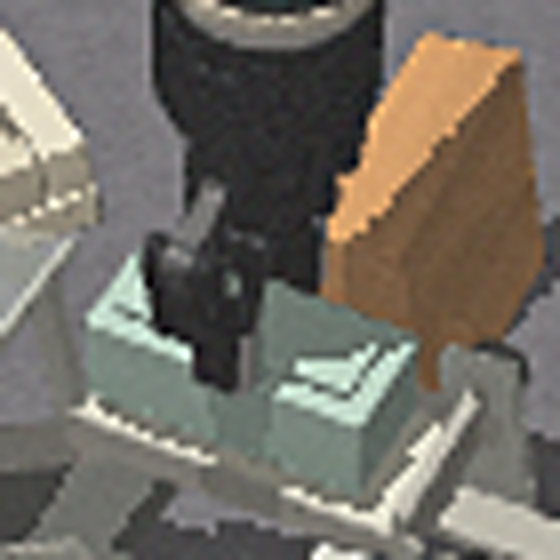

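Run:
```python
from h import *
B,Rt,X,f,n=placeR()
g=lambda P:((proj("scene",P)-[190,155]+.5)*8-.5).round(0)
for h in(0,.005,.01,.015,.02): print(h,[g(B+.027*X+(.005+k*.055)*f+h*n) for k in(1,-1)], "rim",[g(B+.027*X+(.005+k*.055)*f+(h+.042)*n) for k in(1,-1)])
print("wall top",[g(B+.035*X+k*.064*f+.009*n) for k in(1,-1)],"floor",[g(B+.032*X+k*.064*f) for k in(1,-1)])
```

```text
0 [array([ 89., 426.]), array([364., 531.])] rim [array([ 88., 350.]), array([368., 457.])]
0.005 [array([ 89., 417.]), array([364., 523.])] rim [array([ 87., 341.]), array([369., 448.])]
0.01 [array([ 89., 408.]), array([365., 514.])] rim [array([ 87., 331.]), array([369., 439.])]
0.015 [array([ 89., 399.]), array([365., 505.])] rim [array([ 87., 322.]), array([370., 429.])]
0.02 [array([ 88., 390.]), array([366., 496.])] rim [array([ 87., 312.]), array([371., 420.])]
wall top [array([ 68., 421.]), array([391., 545.])] floor [array([ 73., 432.]), array([393., 555.])]
```

The bar is over the bay, its base about 11–16 mm above the floor. Going down in small steps with force checks.

Request:
carry_out(
  linear=[
    [0.03,0.2,0],
    [0,0.1,0],
    [0,0,0],
  ],
  turn=[
    [0,0,0],
    [0,0,0],
    [0,0,0],
  ],
  grip=[1,1,1],
)

```text
t: 15.9
position: [0.6254, -0.0528, 0.1617]
ee_rot: [-1.747, -0.069, 0.062]
contact_force: [-0.5, 0.8, -8.0]
finger_gap: 0.563
```

Run:
```python
from h import *
s=manip.state();p=s["position"]
B,Rt,X,f,n=placeR(); e=p-B; print(p,"x,f,n",e@X,e@f,e@n,s["contact_force"])
a=eyes.grab_frame("scene");cv2.imwrite("pics/s8.png",cv2.resize(a[155:225,190:260],None,fx=8,fy=8,interpolation=cv2.INTER_CUBIC))
```

```text
[ 0.6254 -0.0528  0.1617] x,f,n 0.002753756191246594 0.005197606115651914 0.022540847424361608 [-0.4618  0.8458 -8.0294]
```

View pics/s8.png

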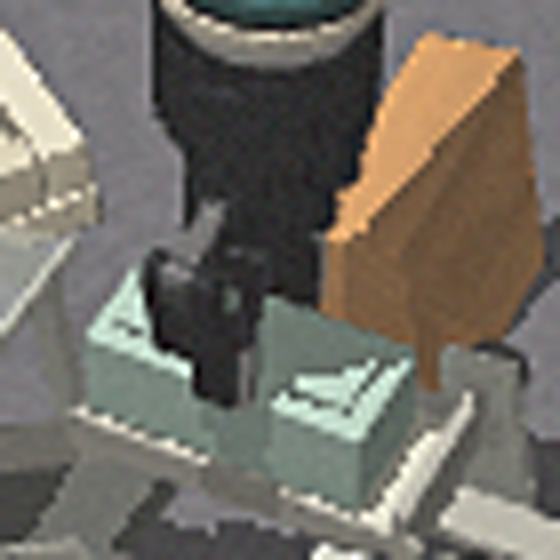

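Request:
carry_out(
  linear=[
    [0,0.08,0],
    [0,0,0],
  ],
  turn=[
    [0,0,0],
    [0,0,0],
  ],
  grip=[1,1],
)

```text
t: 16.2
position: [0.6255, -0.0532, 0.1597]
ee_rot: [-1.747, -0.07, 0.062]
contact_force: [-0.3, -1.2, -7.5]
finger_gap: 0.555
```

Request:
carry_out(
  linear=[
    [0,0.06,0],
    [0,0,0],
  ],
  turn=[
    [0,0,0],
    [0,0,0],
  ],
  grip=[1,1],
)

```text
t: 16.45
position: [0.6259, -0.0534, 0.1586]
ee_rot: [-1.747, -0.07, 0.061]
contact_force: [-0.7, 0.8, -5.3]
finger_gap: 0.556
```

Run:
```python
from h import *
s=manip.state();p=s["position"]
B,Rt,X,f,n=placeR(); e=p-B; print(p,"x,f,n",e@X,e@f,e@n,s["contact_force"])
a=eyes.grab_frame("scene");cv2.imwrite("pics/s9.png",cv2.resize(a[155:225,190:260],None,fx=8,fy=8,interpolation=cv2.INTER_CUBIC))
```

```text
[ 0.6259 -0.0534  0.1586] x,f,n 0.003190296991634162 0.0052621992027785175 0.0194100293344834 [-0.6565  0.7837 -5.3074]
```

View pics/s9.png

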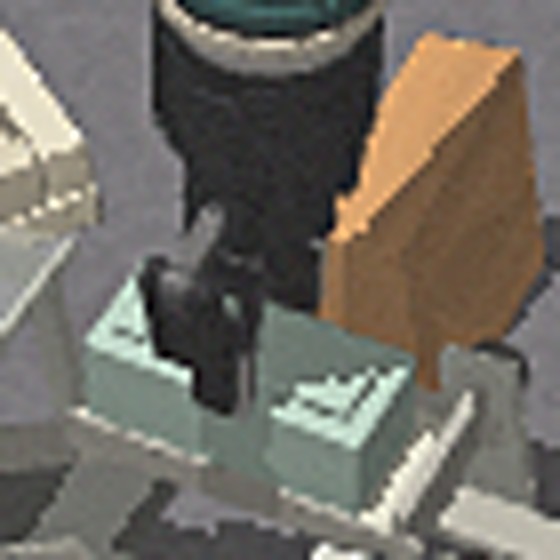

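Request:
carry_out(
  linear=[
    [0,0,0],
    [0,0,0],
  ],
  turn=[
    [0,0,0],
    [0,0,0],
  ],
  grip=[1,1],
)

```text
t: 16.75
position: [0.6258, -0.0534, 0.1586]
ee_rot: [-1.747, -0.07, 0.061]
contact_force: [-0.3, 0.2, -5.0]
finger_gap: 0.558
```

Run:
```python
from h import *
s=manip.state();print(s["contact_force"],s["ft_torque"])
cv2.imwrite("pics/w9.png",eyes.grab_frame("wrist"))
s=manip.state();print(s["contact_force"])
```

```text
[-0.2957  0.211  -4.999 ] [ 0.3672 -0.0298  0.0498]
[ 0.1731  0.3038 -4.9068]
```

View pics/w9.png

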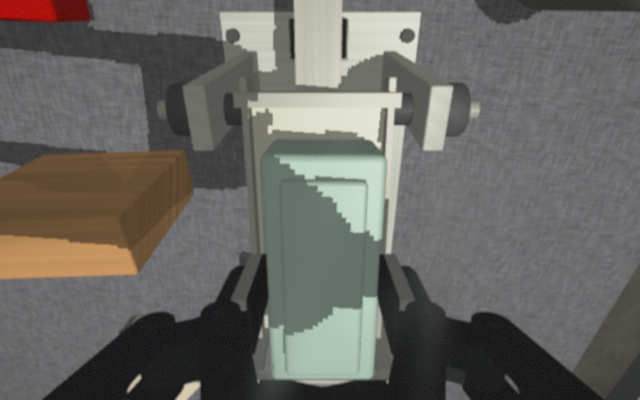

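Force dropped by ~2 N: the bar is resting in the bay, centred between the walls. Letting go.

Request:
carry_out(
  linear=[
    [0,0,0],
    [0,0,0],
    [0,0,0],
  ],
  turn=[
    [0,0,0],
    [0,0,0],
    [0,0,0],
  ],
  grip=[-1,-1,-1],
)

```text
t: 17.18
position: [0.6262, -0.0536, 0.159]
ee_rot: [-1.747, -0.071, 0.061]
contact_force: [1.2, 0.1, 0.0]
finger_gap: 1.002
```

Run:
```python
from h import *
s=manip.state();print(s["contact_force"],s["finger_gap"])
a=eyes.grab_frame("scene");cv2.imwrite("pics/s10.png",cv2.resize(a[130:290,140:300],None,fx=3.7,fy=3.7,interpolation=cv2.INTER_CUBIC))
```

```text
[1.2198 0.0643 0.0424] 1.0016981378329395
```

View pics/s10.png

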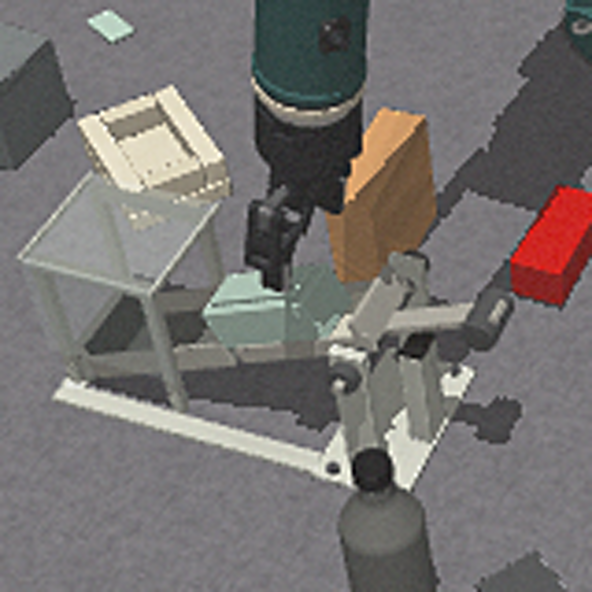

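The bar is tipping the tray and starting to slide. Retreating straight up.

Request:
carry_out(
  linear=[
    [0,0,0],
    [0,-0.4,0],
    [0,-0.8,0],
    [0,-0.9,0],
    [0,-0.9,0],
  ],
  turn=[
    [0,0,0],
    [0,0,0],
    [0,0,0],
    [0,0,0],
    [0,0,0],
  ],
  grip=[-1,-1,-1,-1,-1],
)

```text
t: 17.85
position: [0.6248, -0.04, 0.2336]
ee_rot: [-1.747, -0.07, 0.061]
contact_force: [0.9, -0.3, -0.5]
finger_gap: 0.999
```

Request:
carry_out(
  linear=[
    [0,0,0],
    [0,0,0],
    [0,0,0],
    [0,0,0],
    [0,0,0],
  ],
  turn=[
    [0,0,0],
    [0,0,0],
    [0,0,0],
    [0,0,0],
    [0,0,0],
  ],
  grip=[-1,-1,-1,-1,-1],
)

```text
t: 18.48
position: [0.6245, -0.0403, 0.2317]
ee_rot: [-1.747, -0.069, 0.062]
contact_force: [-0.5, -0.7, 0.5]
finger_gap: 0.995
```

Request:
carry_out(
  linear=[
    [0,0,0],
    [0,0,0],
    [0,0,0],
    [0,0,0],
    [0,0,0],
  ],
  turn=[
    [0,0,0],
    [0,0,0],
    [0,0,0],
    [0,0,0],
    [0,0,0],
  ],
  grip=[-1,-1,-1,-1,-1],
)

```text
t: 19.1
position: [0.6247, -0.0402, 0.2323]
ee_rot: [-1.747, -0.07, 0.062]
contact_force: [0.2, -0.1, 0.1]
finger_gap: 1.001
```

Run:
```python
from h import *
a=eyes.grab_frame("scene");cv2.imwrite("pics/s11.png",cv2.resize(a[130:290,140:300],None,fx=3.7,fy=3.7,interpolation=cv2.INTER_CUBIC))
```

```text
(no output)
```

View pics/s11.png

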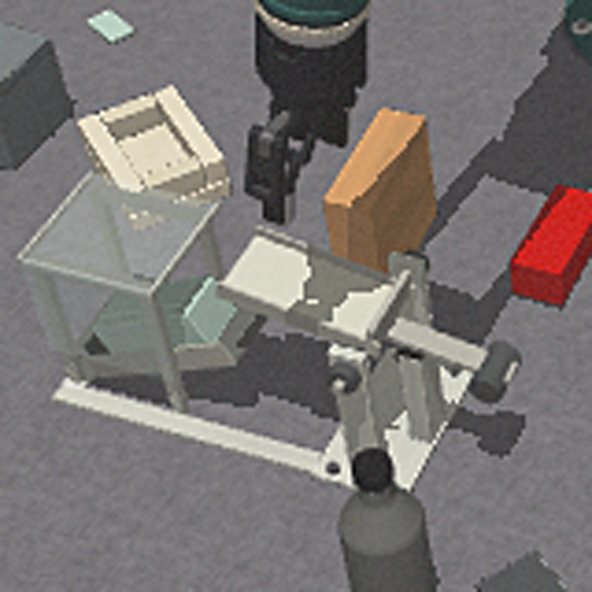

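The bar lies in the chute under the cover (~(165,320)) and the tray is back. One measured check, waiting a little longer.

Request:
carry_out(
  linear=[
    [0,-0.8,0],
    [0,-0.8,0],
    [0,0,0],
    [0,0,0],
    [0,0,0],
  ],
  turn=[
    [0,0,0],
    [0,0,0],
    [0,0,0],
    [0,0,0],
    [0,0,0],
  ],
  grip=[-1,-1,-1,-1,-1],
)

```text
t: 19.77
position: [0.6235, -0.0333, 0.2704]
ee_rot: [-1.747, -0.068, 0.063]
contact_force: [-0.3, 0.2, -0.1]
finger_gap: 1.001
```

Run:
```python
from h import *
a=eyes.grab_frame("top");b=eyes.grab_frame("scene")
cv2.imwrite("pics/t12.png",np.hstack([cv2.resize(a[90:190,400:490],None,fx=4.4,fy=4.4,interpolation=cv2.INTER_CUBIC),cv2.resize(b[170:270,140:230],None,fx=4.4,fy=4.4,interpolation=cv2.INTER_CUBIC)]))
O,X,Y=stand((.6175,.008))
# expected bar at chute: centre y=-.215ish
t=np.radians(25);g=-Y*np.cos(t)-zz*np.sin(t);nn=zz*np.cos(t)-Y*np.sin(t)
for yc in(-.19,-.2,-.21):
    base=O+Y*yc+zz*(.075-(-.119-yc)*np.tan(t))
    for k in(-1,1):
        P=base+g*.055*k+nn*.048
        print(yc,k,(proj("top",P)-[400,90]+.5)*4.4,(proj("scene",P)-[140,170]+.5)*4.4+[396,0])
s=manip.state();print(s["position"],s["contact_force"],s["t"])
```

```text
-0.19 -1 [ 96.0301 249.036 ] [640.8054 169.5847]
-0.19 1 [220.1097 256.3344] [529.2557 183.1276]
-0.2 -1 [108.8142 249.7879] [629.2296 170.99  ]
-0.2 1 [232.1544 257.0428] [518.5218 184.4307]
-0.21 -1 [121.5212 250.5354] [617.7426 172.3846]
-0.21 1 [244.1285 257.7472] [507.8672 185.7243]
[ 0.6238 -0.0333  0.2707] [-0.1154  1.0585  0.3595] 19.875
```

View pics/t12.png

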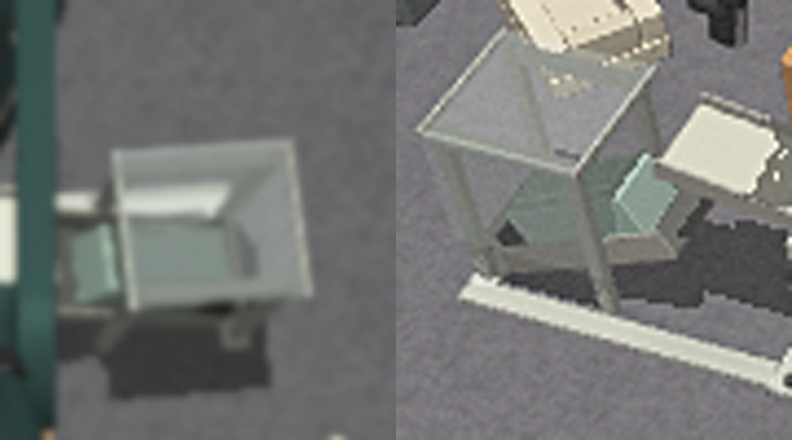

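The bar's top spans columns ~108–238 in the top crop. That matches a centre at y ≈ -0.205 m, lying home against the bumper, with the tray level and the prop clear. Handing in.

Run:
```python
from station import workorder
print(workorder.close_job())
```

```text
the job is handed in; nothing more can be done
None
```

I drew the prop out and left it standing on the bench, its centre roughly 0.18 m from the point under the bay by calculation from the tool's position. I then lifted the glass bar off the rack and laid it in the bay. When I let go, it tipped the tray by its own weight and slid down the chute under the cover. The job was handed in at about 20 s of the 48 s allowed.

**Last checks:**
- **Bar:** it lies at the foot of the chute with its centre at about y = -0.205 m in the stand's frame, inside the -0.24 to -0.19 m limits. I judged this by eye against points projected into the last top picture.
- **Tray and robot:** the empty tray looks back at rest in the last scene picture, though I did not measure its angle. The gripper is clear and the force reading is within its noise of about 1 N.
- **Other things:** the mould, bottle and stepped casting look undisturbed in the pictures. I did not measure them again, and no late picture shows the polishing pad in full.

**What disagreed:** estimates of how far the bar's base hung below the TCP ranged from 6 to 21 mm between views. I therefore lowered it in small steps until the load on the gripper fell by about 2 N, and only then released it.

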